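# Find the binding polishing spindle and pull it for repair

### The job

With closed fingers, push the drive pin of each of the three spindle units sideways to turn its plate by at least a quarter turn, feeling the drag; push lightly and slowly (never more than 12 N on a pin, never gripping it), because two run free and one is gummed up and binds. When all three have been turned, lift the binding unit out of the rack by its hub and set it down gently, standing upright and flat inside the wooden tray. Leave the two free-running units seated in their nests and disturb nothing else.

Things in the scene. Friction and masses are not known exactly. Their poses are not given: they have to be found in the camera images.
- hub_a (a point): Unit a, 0.9 kg; all three look alike: loose steel housing 80 x 80 x 35 mm in a rack nest, 3 mm above it a drive plate 100 mm across, 10 mm thick, turning about the upright axis, on it a central hub 28 mm across, 36 mm high. Point on the axis, 72 mm above the underside, 24 mm above the plate's top, 12 mm below the hub's top (84 mm): grip the hub here. z up, x, y along the housing's sides.
- pin_a: Drive pin on unit a's plate: upright, 10 mm in diameter, 30 mm high, 42 mm from the spindle axis. Origin: centre of its foot, on the plate's top face; its x points away from the axis. Push it sideways along its circle with closed fingers to turn the plate.
- plate_a (a joint): Turn of unit a's plate, rad, counter-clockwise from above, no stops; starts within 0.3 of 0. A free plate needs under 0.3 N at the pin and coasts on. A binding one needs about 1.4 N plus 2.8 N per 10 mm/s of pin speed and stops dead when let go; pushed fast it takes too much force.
- hub_b (a point): Unit b, 0.9 kg; all three look alike: loose steel housing 80 x 80 x 35 mm in a rack nest, 3 mm above it a drive plate 100 mm across, 10 mm thick, turning about the upright axis, on it a central hub 28 mm across, 36 mm high. Point on the axis, 72 mm above the underside, 24 mm above the plate's top, 12 mm below the hub's top (84 mm): grip the hub here. z up, x, y along the housing's sides.
- pin_b: Drive pin on unit b's plate: upright, 10 mm in diameter, 30 mm high, 42 mm from the spindle axis. Origin: centre of its foot, on the plate's top face; its x points away from the axis. Push it sideways along its circle with closed fingers to turn the plate.
- plate_b (a joint): Turn of unit b's plate, rad, counter-clockwise from above, no stops; starts within 0.3 of 0. A free plate needs under 0.3 N at the pin and coasts on. A binding one needs about 1.4 N plus 2.8 N per 10 mm/s of pin speed and stops dead when let go; pushed fast it takes too much force.
- hub_c (a point): Unit c, 0.9 kg; all three look alike: loose steel housing 80 x 80 x 35 mm in a rack nest, 3 mm above it a drive plate 100 mm across, 10 mm thick, turning about the upright axis, on it a central hub 28 mm across, 36 mm high. Point on the axis, 72 mm above the underside, 24 mm above the plate's top, 12 mm below the hub's top (84 mm): grip the hub here. z up, x, y along the housing's sides.
- pin_c: Drive pin on unit c's plate: upright, 10 mm in diameter, 30 mm high, 42 mm from the spindle axis. Origin: centre of its foot, on the plate's top face; its x points away from the axis. Push it sideways along its circle with closed fingers to turn the plate.
- plate_c (a joint): Turn of unit c's plate, rad, counter-clockwise from above, no stops; starts within 0.3 of 0. A free plate needs under 0.3 N at the pin and coasts on. A binding one needs about 1.4 N plus 2.8 N per 10 mm/s of pin speed and stops dead when let go; pushed fast it takes too much force.
- rack: Fixed green steel rack, 120 x 364 mm, 33 mm high, with three square nests in a row along its y, 120 mm apart, the middle one at its centre. Nest floors are 15 mm above the bench, inner width 83 mm (1.5 mm play each side of a housing), walls 18 mm high. Origin: centre of the underside.
- tray: Fixed open wooden repair tray, empty, 200 mm (its x) x 180 mm (its y), 40 mm high, walls and floor 8 mm thick. Origin: centre of the underside. The hub point of a unit standing in it is 80 mm above the origin.
- spanner: Bystander, to be left alone: steel spanner 160 mm long, lying flat. Origin under its middle.
- brush: Bystander, to be left alone: brush 170 mm long, lying flat. Origin under its middle.
- lens: Bystander, to be left alone: green glass lens, 60 mm across, 14 mm high. Origin under its middle.
- collar: Bystander, to be left alone: small steel collar, 44 mm across, 14 mm high. Origin under its middle.
- compound_jar: Bystander, to be left alone: closed jar, 64 mm across, 75 mm high. Origin under its middle.
- water_cup: Bystander, to be left alone: grey plastic cup, 76 mm across, 80 mm high. Origin under its middle.
- lap: Bystander, to be left alone: dark steel lap disc with a knob, 80 mm across, 30 mm high. Origin under its middle.
Not all that is in view belongs to the job. What is shaped like the part that bears hub_b but purple or yellow is not meant. Leave any purple look-alike of the part that bears hub_a alone.

How it is judged:
By the outcome, as a careful person would: the job done as asked, in the order asked, and still so for the second after the job is handed in, with the robot touching nothing.
It also fails if it takes over 72 s, if anything falls off the work surface, if the arm or the gripper's body presses on something with over 40 N, if the wrist force passes 120 N, or if a joint passes its speed limit or range.

### The arm

A 6-joint arm with a two-finger parallel gripper is mounted at the origin on the work surface. World frame = base frame: x ahead of the robot, y to its left, z up, the work surface at z = 0. Lengths are in m, angles in rad, forces in N, time in s.
With the tool pointing down it reaches from about 0.325 to 1 m from the base axis. Payload 5.1 kg.
Tool frame: the origin (TCP) lies between the finger pads; the fingertips stand 22 mm ahead of it and the grasp point (between the pads) lies 3 mm ahead of it (bot.tcp_to_tips is the z of the fingertips in the tool frame, in m); z points along the fingers, y is the line along which they close (so a half turn about z gives the same grasp; the last joint's range is limited). The gripper opens to 85 mm and grips with 20 to 120 N. Pads are 22 mm wide; open, the fingers measure 114 mm over their backs; the gripper's body (76 mm by 85 mm) begins 54 mm behind the grasp point. The pads swing forward as they close: fully open they stand 13 mm farther back than shut.
Start: joints at [-1.195, 0.124, 1.65, -0, 1.367, -0.083], TCP at [0.288, -0.583, 0.253] pointing down, gripper open.
Joint ranges: [-2.61, 2.61], [-1.02, 2.33], [0.03, 2.71], [-1.35, 4.49], [0.32, 2.68], [-2.91, 2.91]. Speed limits (rad/s): [2.57, 2.57, 3.14, 3.14, 3.14, 3.14].

### API

Orientations are given as a unit quaternion [w, x, y, z].
In Python, from workcell import bot gives the robot as it stands.
- The arm moves only by the tool jog_arm, never from a script. Its argument "plan" is a list of rows, each an object of numbers: "ax", "ay", "az": the turn, a rotation vector about the world's x, y, z in degrees; "dx", "dy", "dz": the shift along the world's x, y, z in m; "fingers": the opening, from -1 (shut) to 1 (fully open). In form: [{"ax": .., "ay": .., "az": .., "dx": .., "dy": .., "dz": .., "fingers": ..}, ...]. A call has 1 to 12 rows; each row is the pose to reach, as a shift and turn from the pose commanded when the call began; what a row does not reach only later rows make up. A row lasts 1/10 s, in which the tool goes at most 50 mm and 8.59 degrees, less where a joint would pass 70% of its speed; a pose out of reach is approached as far as the arm can. A call with a gripper value outside its range is refused whole. The fingers move at their own pace and stop on an object; the grip force is fixed at half the most. Time passes only in rows, so rows that repeat a pose let the fingers close. It gives the time, the measured TCP pose, the force, the opening and the grip force at its end, in the units of the state.
- bot.state(): the state, without advancing time (a new reading comes with each control period).
- bot.camera(name): name is "scene" or "top" or "wrist"; returns (picture, depth): 400x640x3 uint8, red, green, blue; 400x640 float32, m along the optical axis (not along the pixel's ray), 0 where there is no reading.
- bot.camera_model(name): a dict with "K" (3x3 intrinsics, pixels), "rvec" (rotation vector, rad) and "tvec" (3), from world to camera coordinates, as OpenCV has them. Camera axes: x right, y down, z forward; pixel columns grow to the right and rows downward; lengths in m; the calibration is good to about 2 mm. A picture is of the moment at which its call begins: read the wrist's pose just before it. camera_model takes no time and is no camera call; for the wrist camera it gives the pose at the moment of the call.
- bot.finish_job(): hands the job in; it is judged then, once.
The state is a dict: "clock": time; "joint_pos": joint angles; "qd": joint speeds; "joint_efforts": joint torques, N m; "eef_pos": TCP position; "tcp_rot": TCP orientation; "wrist_force": force on the tool from outside, world axes, zero at the start; "wrist_torque": the same for the moment, N m; "opening": finger opening in m; "finger_force": force on a finger pad.
Only numpy, scipy, OpenCV 4.12 (cv2) and the standard library are available. Lean on these libraries where they do the work, as an engineer would, in place of code of your own. Each camera call takes 0.05 s, during which the arm holds its last target. There are 200 camera calls.

## Working session

There is one attempt and no reset: what is moved stays moved. The work goes in short steps, Python scripts to look and compute and a tool call to move; the robot and the scene stay as the last step left them, time stands still between calls to the robot, and variables do not carry over. Pictures are saved under pics/ and viewed, at most 13 in all, crops included, and the job is handed in when it is done.

Besides the shell and the picture viewer there is one more tool, called after "Call:" by a JSON object that holds its "fn" and its "kwargs". jog_arm: Moves the arm, as the interface text tells. Its arguments: {"type":"object","properties":{"plan":{"type":"array"}},"required":["plan"]}

```bash
mkdir -p pics; cat > h.py <<'E'
from workcell import bot
import numpy as np, cv2
def cam(n):
    m=bot.camera_model(n); p,d=bot.camera(n)
    R=cv2.Rodrigues(np.array(m["rvec"],float))[0]; return p,d,np.array(m["K"]),R,np.array(m["tvec"]).ravel()
def ray(K,R,t,u,v,z):
    d=R.T@np.linalg.inv(K)@np.array([u,v,1.]); c=-R.T@t
    return c+d*(z-c[2])/d[2]
def cloud(d,K,R,t):
    v,u=np.mgrid[:d.shape[0],:d.shape[1]]
    P=np.stack([(u-K[0,2])*d/K[0,0],(v-K[1,2])*d/K[1,1],d],-1)
    W=(P-t)@R; W[d==0]=np.nan; return W
E
python3 - <<'E'
from h import *
for n in("top","scene"):
    p,d,K,R,t=cam(n); cv2.imwrite(f"pics/{n}0.png",p[:,:,::-1]); np.savez(f"{n}0.npz",p=p,d=d,K=K,R=R,t=t)
    print(n,-R.T@t,K[0,0])
print(bot.state())
E
```

```text
top [0.34909805 0.00776592 1.16499704] 432.2374370688431
scene [1.57880193 0.67633857 0.90485972] 472.2657967148334
{'clock': 0.1, 'joint_pos': array([-1.19462388e+00,  1.24413978e-01,  1.65153512e+00, -4.52285100e-06,
        1.36749208e+00, -8.26180524e-02]), 'qd': array([ 0.00033103, -0.00087395, -0.0012128 , -0.00076607, -0.00072576,
        0.00031353]), 'joint_efforts': array([ 5.99386158e-05, -4.24931395e+01, -3.66654146e+01, -5.21121228e-05,
        3.91369176e-03, -5.93358365e-06]), 'eef_pos': array([ 0.28763683, -0.58232738,  0.25219404]), 'tcp_rot': array([-9.14000759e-04,  9.73803566e-01,  2.27389006e-01, -1.37364729e-04]), 'wrist_force': array([-0.78378656,  0.28230442, -0.49570285]), 'wrist_torque': array([-0.00398785,  0.049478  ,  0.03182228]), 'finger_force': 0.0, 'opening': 0.0851304899443427}
```

View pics/top0.png

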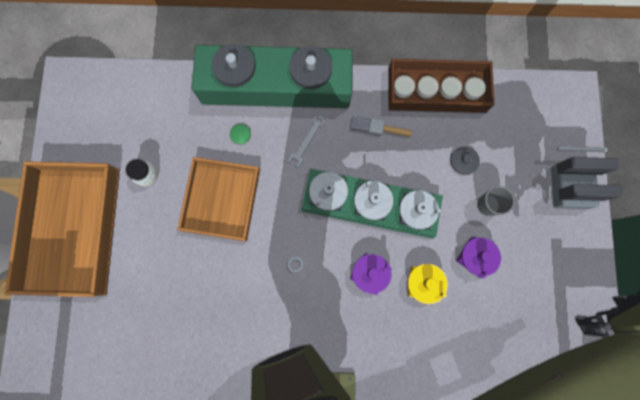

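View pics/scene0.png

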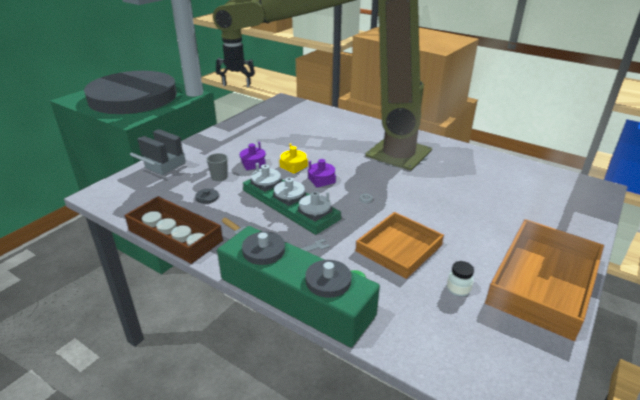

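Top view: the robot base is at the bottom (image up is +x, left is +y).
- **Rack:** the green rack with the three silver units is at about (329,190), (374,200), (420,210). The purple (372,273), (481,257) and yellow (428,284) units are decoys. So is the green box with dark discs at the top (270,75).
- **Tray:** candidates are (220,198), about 75x65 px or roughly 200x180 mm, and (63,230), which is too large. I take (220,198).

I'll confirm both with an enlarged crop and measure.

```bash
python3 - <<'E'
from h import *
f=np.load("top0.npz"); p,d,K,R,t=[f[k] for k in "pdKRt"]
cv2.imwrite("pics/crop0.png",cv2.resize(p[150:250,170:450,::-1],None,fx=2.85,fy=2.85,interpolation=cv2.INTER_CUBIC))
W=cloud(d,K,R,t); Z=W[...,2]
hsv=cv2.cvtColor(p,cv2.COLOR_RGB2HSV)
def near(x0,x1,y0,y1):
    m=np.zeros(Z.shape,bool); m[y0:y1,x0:x1]=1; return m
box=near(295,450,160,245)
# silver plates at z~63
m=(box&(hsv[...,1]<60)&(Z>0.05)&(Z<0.075)).astype(np.uint8)
n,l,s,c=cv2.connectedComponentsWithStats(m)
for i in range(1,n):
    if s[i,4]>100:
        P=W[l==i]; (u,v),r=cv2.minEnclosingCircle(np.argwhere(l==i)[:,::-1].astype(np.float32)); print("plate",s[i,4],(u,v),r,ray(K,R,t,u,v,.063)[:2],np.median(P[:,2]))
m=(box&(Z>0.078)).astype(np.uint8)
n,l,s,c=cv2.connectedComponentsWithStats(m)
for i in range(1,n): print("high",s[i,4],c[i],ray(K,R,t,*c[i],.097)[:2],np.median(W[l==i][:,2]))
# green rack
g=(box&(hsv[...,0]>60)&(hsv[...,0]<95)&(hsv[...,1]>90)).astype(np.uint8)
b=g|(box&(Z>.02)).astype(np.uint8)
P=W[(b>0)&(Z<.045)&(Z>.02)][:,:2].astype(np.float32); r=cv2.minAreaRect(P); print("rack",r)
tb=near(170,270,150,250)
P=W[tb&(Z>.03)&(Z<.05)][:,:2].astype(np.float32); print("tray",cv2.minAreaRect(P),len(P))
tw=near(0,130,150,310); P=W[tw&(Z>.03)][:,:2].astype(np.float32);print("big",cv2.minAreaRect(P))
E
```

```text
plate 1021 (328.6525573730469, 191.96005249023438) 19.93572998046875 [ 0.55966331 -0.02421019] 0.06324776058346412
plate 1040 (372.64727783203125, 201.50775146484375) 20.2288818359375 [ 0.53741264 -0.13856421] 0.06304156016486112
plate 1056 (418.0, 210.5) 20.402305603027344 [ 0.51682738 -0.25579361] 0.06318150670558123
high 104 [328.43269231 188.84615385] [ 0.56113455 -0.02251383] 0.09840245012418687
high 15 [367.86666667 183.6       ] [ 0.57718237 -0.12187289] 0.09327811869077911
high 111 [374.82882883 198.47747748] [ 0.53945952 -0.13951918] 0.09886095702011792
high 16 [318.3125 201.8125] [0.52739141 0.00218592] 0.09320572983654085
high 113 [421.48672566 208.0619469 ] [ 0.51804406 -0.25651219] 0.09829199295037881
high 21 [437.76190476 211.0952381 ] [ 0.51138651 -0.29718425] 0.09262804736445916
rack ((0.54007887840271, -0.14079248905181885), (0.3636593222618103, 0.11629889905452728), 79.4925308227539)
tray ((0.540699303150177, 0.26684314012527466), (0.18131430447101593, 0.20041801035404205), 82.48470306396484) 962
big ((0.4516791105270386, 0.6302956342697144), (0.34235626459121704, 0.28524675965309143), 0.3582009971141815)
```

View pics/crop0.png

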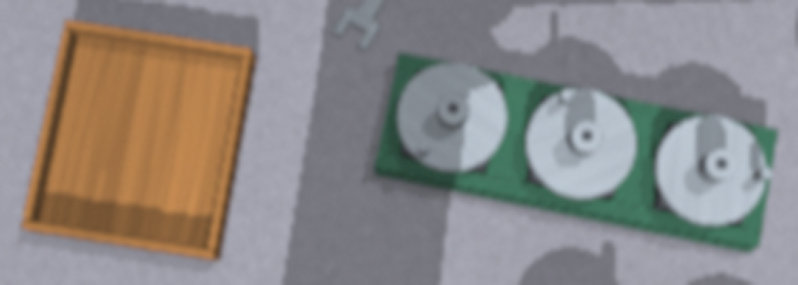

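Crop confirms it: the tray at (220,198) measures 0.181x0.200 m and the large one 0.34x0.29 m, so the small tray is the one. The three silver units sit in the green rack, with pins at (318,202), (368,184) and (438,211).

Next is a planner for rigid sweeps around each spindle axis.

```bash
cat > pl.py <<'E'
from h import *
H={1:(.5605,-.0232),2:(.539,-.1393),3:(.5175,-.2562)}
def pose(u,th,s,flip,rho=.047,off=.016):
    a=np.radians(th); er=np.array([np.cos(a),np.sin(a)]); et=np.array([-er[1],er[0]])
    return *(np.array(H[u])+rho*er-s*off*et), th+flip
def meas():
    s=bot.state(); w,x,y,z=s["tcp_rot"]; return s,np.degrees(2*np.arctan2(y,x))
def wrap(a): return (a+180)%360-180
def rows(c,u,ths,s,flip,**k):
    for th in ths:
        x,y,w=pose(u,th,s,flip,**k); print('{"dx":%.4f,"dy":%.4f,"az":%.1f},'%(x-c[0],y-c[1],wrap(w-c[2])),end='')
    print("\n end",np.round([x,y,w],4))
E
python3 - <<'E'
from pl import *
s,y=meas(); print(y,bot.tcp_to_tips)
x,yy,w=pose(3,-113,1,90); print(x,yy,w, x-.288,yy+.583,w-y)
E
```

```text
26.286811785845224 0.022
0.48440755930576507 -0.2932120300564363 -23 0.1964075593057651 0.28978796994356365 -49.286811785845224
```

Call:
{"fn": "jog_arm", "kwargs": {"plan": [{"dx": 0.025,"dy": 0.036,"dz": -0.014,"az": -6,"fingers": -1},{"dx": 0.05,"dy": 0.072,"dz": -0.028,"az": -12,"fingers": -1},{"dx": 0.075,"dy": 0.108,"dz": -0.042,"az": -18,"fingers": -1},{"dx": 0.1,"dy": 0.145,"dz": -0.056,"az": -24,"fingers": -1},{"dx": 0.125,"dy": 0.181,"dz": -0.07,"az": -31,"fingers": -1},{"dx": 0.15,"dy": 0.217,"dz": -0.084,"az": -37,"fingers": -1},{"dx": 0.175,"dy": 0.253,"dz": -0.098,"az": -43,"fingers": -1},{"dx": 0.1964,"dy": 0.2898,"dz": -0.113,"az": -49.3,"fingers": -1},{"dx": 0.1964,"dy": 0.2898,"dz": -0.113,"az": -49.3,"fingers": -1},{"dx": 0.1964,"dy": 0.2898,"dz": -0.113,"az": -49.3,"fingers": -1}]}}

```text
validation failed for argument at $.pl...
```

```bash
python3 - <<'E'
from pl import *
s,y=meas(); print(y,s["clock"],s["eef_pos"],s["wrist_force"],s["opening"])
p,d,K,R,t=cam("wrist"); np.savez("w1.npz",p=p,d=d,K=K,R=R,t=t); cv2.imwrite("pics/w1.png",p[:,:,::-1])
W=cloud(d,K,R,t); print(np.nanmin(W[...,2]),-R.T@t)
E
```

```text
26.286811785845224 0.1 [ 0.28763683 -0.58232738  0.25219404] [-0.78378656  0.28230442 -0.49570285] 0.0851304899443427
-0.7562452017428125 [ 0.35051753 -0.55033518  0.373097  ]
```

View pics/w1.png

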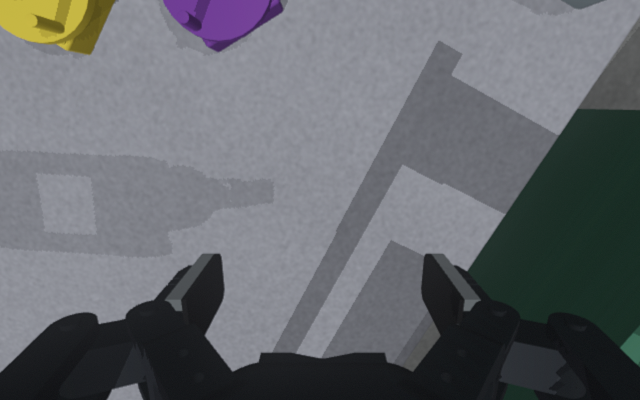

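The wrist picture only shows the start pose, with the open fingers at (205,285) and (440,285). The move was refused, probably because every row needs all seven keys, so I'm resending it complete.

Call:
{"fn": "jog_arm", "kwargs": {"plan": [{"ax": 0,"ay": 0,"az": -6,"dx": 0.025,"dy": 0.036,"dz": -0.014,"fingers": -1},{"ax": 0,"ay": 0,"az": -12,"dx": 0.05,"dy": 0.072,"dz": -0.028,"fingers": -1},{"ax": 0,"ay": 0,"az": -18,"dx": 0.075,"dy": 0.108,"dz": -0.042,"fingers": -1},{"ax": 0,"ay": 0,"az": -24,"dx": 0.1,"dy": 0.145,"dz": -0.056,"fingers": -1},{"ax": 0,"ay": 0,"az": -31,"dx": 0.125,"dy": 0.181,"dz": -0.07,"fingers": -1},{"ax": 0,"ay": 0,"az": -37,"dx": 0.15,"dy": 0.217,"dz": -0.084,"fingers": -1},{"ax": 0,"ay": 0,"az": -43,"dx": 0.175,"dy": 0.253,"dz": -0.098,"fingers": -1},{"ax": 0,"ay": 0,"az": -49.3,"dx": 0.1964,"dy": 0.2898,"dz": -0.113,"fingers": -1},{"ax": 0,"ay": 0,"az": -49.3,"dx": 0.1964,"dy": 0.2898,"dz": -0.113,"fingers": -1},{"ax": 0,"ay": 0,"az": -49.3,"dx": 0.1964,"dy": 0.2898,"dz": -0.113,"fingers": -1}]}}

```text
clock: 1.15
eef_pos: [0.4843, -0.292, 0.1396]
tcp_rot: [-0.0, 0.98, -0.198, -0.001]
wrist_force: [0.5, -0.5, 0.9]
opening: -0.0004
finger_force: 0.0
```

```bash
cat > pin.py <<'E'
from pl import *
import sys
def pins(n="wrist",save=None):
    p,d,K,R,t=cam(n); W=cloud(d,K,R,t); Z=W[...,2]
    if save: cv2.imwrite(f"pics/{save}.png",p[:,:,::-1])
    hsv=cv2.cvtColor(p,cv2.COLOR_RGB2HSV)
    # tops: pin tops at z .093, hub tops .099
    for lo,hi,nm,z in((.0865,.0955,"pin",.093),(.0955,.103,"hub",.099)):
        m=((Z>lo)&(Z<hi)&(hsv[...,2]>70)).astype(np.uint8)
        k,l,s,c=cv2.connectedComponentsWithStats(m)
        for i in range(1,k):
            q=W[l==i]; md=np.nanmedian(q,0)
            for u in H:
                r=np.hypot(*(md[:2]-H[u]))
                if s[i,4]>=(4 if n!="wrist" else 40) and r<.055 and (nm=="pin" and r>.03 or nm=="hub" and r<.02):
                    e=md[:2]-H[u]; print(nm,u,s[i,4],np.round(c[i]),np.round(md,4),"r %.4f ang %.1f"%(r,np.degrees(np.arctan2(e[1],e[0]))))
E
python3 - <<'E'
from pin import *
s,y=meas(); print(y,s["eef_pos"],s["wrist_force"])
pins("wrist","w2")
E
```

```text
-22.846383396844633 [ 0.48425121 -0.29197572  0.13957149] [ 0.53162024 -0.52307974  0.87439674]
pin 3 309 [318. 182.] [ 0.5138 -0.3006  0.0931] r 0.0445 ang -94.7
hub 3 2248 [238. 205.] [ 0.5203 -0.2598  0.0993] r 0.0045 ang -52.0
hub 2 2002 [ 23. 252.] [ 0.5408 -0.1443  0.0991] r 0.0053 ang -70.6
```

View pics/w2.png

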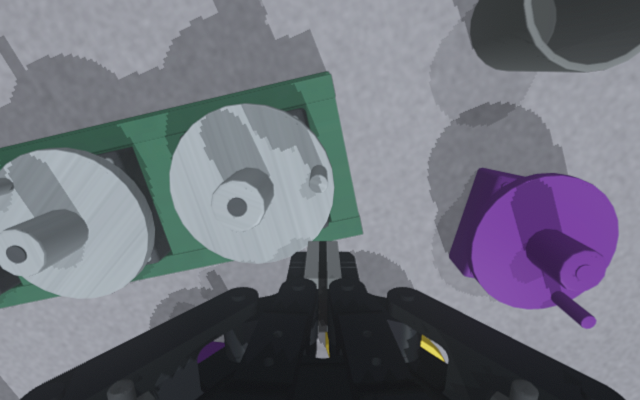

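The wrist view shows hub 3 at (238,205), its pin at (318,182) and the closed fingertips at (322,245), about 10 mm short of the pin. I'm averaging both views' centres, then descending beside the pin.

```bash
sed -i 's/^H=.*/H={1:(.562,-.0255),2:(.540,-.1418),3:(.519,-.258)}/' pl.py; python3 - <<'E'
from pl import *
c=(.4843,-.292,-22.8)
rows(c,3,[-113],1,90)
c=pose(3,-113,1,90)
for a in range(-111,20,22): 
    rows(c,3,np.arange(a,a+23,2)[:12],1,90); c=pose(3,a+22,1,90)
E
```

```text
{"dx":0.0016,"dy":-0.0030,"az":-0.2},
 end [  0.4859  -0.295  -23.    ]
{"dx":0.0013,"dy":-0.0011,"az":2.0},{"dx":0.0027,"dy":-0.0022,"az":4.0},{"dx":0.0041,"dy":-0.0033,"az":6.0},{"dx":0.0055,"dy":-0.0042,"az":8.0},{"dx":0.0069,"dy":-0.0052,"az":10.0},{"dx":0.0084,"dy":-0.0061,"az":12.0},{"dx":0.0099,"dy":-0.0069,"az":14.0},{"dx":0.0115,"dy":-0.0077,"az":16.0},{"dx":0.0131,"dy":-0.0084,"az":18.0},{"dx":0.0147,"dy":-0.0091,"az":20.0},{"dx":0.0163,"dy":-0.0097,"az":22.0},{"dx":0.0179,"dy":-0.0103,"az":24.0},
 end [ 0.5038 -0.3053  1.    ]
{"dx":0.0000,"dy":0.0000,"az":0.0},{"dx":0.0017,"dy":-0.0005,"az":2.0},{"dx":0.0033,"dy":-0.0009,"az":4.0},{"dx":0.0050,"dy":-0.0013,"az":6.0},{"dx":0.0067,"dy":-0.0017,"az":8.0},{"dx":0.0084,"dy":-0.0019,"az":10.0},{"dx":0.0102,"dy":-0.0021,"az":12.0},{"dx":0.0119,"dy":-0.0023,"az":14.0},{"dx":0.0136,"dy":-0.0024,"az":16.0},{"dx":0.0154,"dy":-0.0024,"az":18.0},{"dx":0.0171,"dy":-0.0023,"az":20.0},{"dx":0.0188,"dy":-0.0022,"az":22.0},
 end [ 0.5226 -0.3075 23.    ]
{"dx":0.0000,"dy":0.0000,"az":0.0},{"dx":0.0017,"dy":0.0002,"az":2.0},{"dx":0.0034,"dy
[... 1052 characters left out ...]
061,"dy":0.0084,"az":12.0},{"dx":0.0069,"dy":0.0099,"az":14.0},{"dx":0.0077,"dy":0.0115,"az":16.0},{"dx":0.0084,"dy":0.0131,"az":18.0},{"dx":0.0091,"dy":0.0147,"az":20.0},{"dx":0.0097,"dy":0.0163,"az":22.0},
 end [ 0.5657 -0.2748 89.    ]
{"dx":0.0000,"dy":0.0000,"az":0.0},{"dx":0.0006,"dy":0.0016,"az":2.0},{"dx":0.0011,"dy":0.0033,"az":4.0},{"dx":0.0015,"dy":0.0050,"az":6.0},{"dx":0.0019,"dy":0.0067,"az":8.0},{"dx":0.0022,"dy":0.0084,"az":10.0},{"dx":0.0025,"dy":0.0101,"az":12.0},{"dx":0.0027,"dy":0.0118,"az":14.0},{"dx":0.0028,"dy":0.0135,"az":16.0},{"dx":0.0029,"dy":0.0153,"az":18.0},{"dx":0.0029,"dy":0.0170,"az":20.0},{"dx":0.0029,"dy":0.0187,"az":22.0},
 end [  0.5686  -0.2561 111.    ]
```

Call:
{"fn": "jog_arm", "kwargs": {"plan": [{"ax": 0,"ay": 0,"az": -0.2,"dx": 0.0016,"dy": -0.003,"dz": -0.01,"fingers": -1},{"ax": 0,"ay": 0,"az": -0.2,"dx": 0.0016,"dy": -0.003,"dz": -0.02,"fingers": -1},{"ax": 0,"ay": 0,"az": -0.2,"dx": 0.0016,"dy": -0.003,"dz": -0.03,"fingers": -1},{"ax": 0,"ay": 0,"az": -0.2,"dx": 0.0016,"dy": -0.003,"dz": -0.04,"fingers": -1},{"ax": 0,"ay": 0,"az": -0.2,"dx": 0.0016,"dy": -0.003,"dz": -0.047,"fingers": -1},{"ax": 0,"ay": 0,"az": -0.2,"dx": 0.0016,"dy": -0.003,"dz": -0.047,"fingers": -1}]}}

```text
clock: 1.8
eef_pos: [0.4848, -0.2954, 0.0914]
tcp_rot: [-0.001, 0.98, -0.201, -0.001]
wrist_force: [-0.9, -0.2, -0.3]
opening: -0.0003
finger_force: 0.0
```

Call:
{"fn": "jog_arm", "kwargs": {"plan": [{"ax": 0,"ay": 0,"az": 2,"dx": 0.0013,"dy": -0.0011,"dz": 0,"fingers": -1},{"ax": 0,"ay": 0,"az": 4,"dx": 0.0027,"dy": -0.0022,"dz": 0,"fingers": -1},{"ax": 0,"ay": 0,"az": 6,"dx": 0.0041,"dy": -0.0033,"dz": 0,"fingers": -1},{"ax": 0,"ay": 0,"az": 8,"dx": 0.0055,"dy": -0.0042,"dz": 0,"fingers": -1},{"ax": 0,"ay": 0,"az": 10,"dx": 0.0069,"dy": -0.0052,"dz": 0,"fingers": -1},{"ax": 0,"ay": 0,"az": 12,"dx": 0.0084,"dy": -0.0061,"dz": 0,"fingers": -1},{"ax": 0,"ay": 0,"az": 14,"dx": 0.0099,"dy": -0.0069,"dz": 0,"fingers": -1},{"ax": 0,"ay": 0,"az": 16,"dx": 0.0115,"dy": -0.0077,"dz": 0,"fingers": -1},{"ax": 0,"ay": 0,"az": 18,"dx": 0.0131,"dy": -0.0084,"dz": 0,"fingers": -1},{"ax": 0,"ay": 0,"az": 20,"dx": 0.0147,"dy": -0.0091,"dz": 0,"fingers": -1},{"ax": 0,"ay": 0,"az": 22,"dx": 0.0163,"dy": -0.0097,"dz": 0,"fingers": -1},{"ax": 0,"ay": 0,"az": 24,"dx": 0.0179,"dy": -0.0103,"dz": 0,"fingers": -1}]}}

```text
clock: 3.0
eef_pos: [0.5031, -0.3067, 0.0937]
tcp_rot: [0.0, 1.0, 0.008, -0.001]
wrist_force: [-3.9, -0.4, 1.9]
opening: 0.0003
finger_force: 2.4
```

```bash
python3 - <<'E'
from pin import *
s,y=meas(); print(y,s["eef_pos"],s["wrist_force"],pose(3,-89,1,90))
pins("wrist","w3")
c=pose(3,-89,1,90)
for a in range(-89,20,24): 
    rows(c,3,np.arange(a+2,a+26,2)[:12],1,90); c=pose(3,a+24,1,90)
E
```

```text
0.8953368888216601 [ 0.50306754 -0.30665901  0.09373604] [-3.94900951 -0.35886508  1.9427477 ] (np.float64(0.5038226999800501), np.float64(-0.30527208017534696), 1)
pin 3 618 [312. 244.] [ 0.5201 -0.3011  0.0931] r 0.0431 ang -88.6
pin 3 118 [333. 255.] [ 0.5144 -0.3094  0.0912] r 0.0516 ang -95.1
hub 3 3994 [201. 246.] [ 0.5215 -0.2601  0.0992] r 0.0033 ang -39.4
{"dx":0.0017,"dy":-0.0005,"az":2.0},{"dx":0.0033,"dy":-0.0009,"az":4.0},{"dx":0.0050,"dy":-0.0013,"az":6.0},{"dx":0.0067,"dy":-0.0017,"az":8.0},{"dx":0.0084,"dy":-0.0019,"az":10.0},{"dx":0.0102,"dy":-0.0021,"az":12.0},{"dx":0.0119,"dy":-0.0023,"az":14.0},{"dx":0.0136,"dy":-0.0024,"az":16.0},{"dx":0.0154,"dy":-0.0024,"az":18.0},{"dx":0.0171,"dy":-0.0023,"az":20.0},{"dx":0.0188,"dy":-0.0022,"az":22.0},{"dx":0.0205,"dy":-0.0021,"az":24.0},
 end [ 0.5244 -0.3074 25.    ]
{"dx":0.0017,"dy":0.0002,"az":2.0},{"dx":0.0034,"dy":0.0005,"az":4.0},{"dx":0.0051,"dy":0.0008,"az":6.0},{"dx":0.0068,"dy":0.0012,"az":8.0},{"dx":0.0085,"dy":0.0017,"az":10.0},{"dx":0.0101,"dy":0.0022,"az":12.0},{"dx":0.0118,"dy":0.0028,"az":14.0},{"dx":0.0134,
[... 882 characters left out ...]
8,"dy":0.0106,"az":14.0},{"dx":0.0064,"dy":0.0122,"az":16.0},{"dx":0.0070,"dy":0.0139,"az":18.0},{"dx":0.0075,"dy":0.0155,"az":20.0},{"dx":0.0079,"dy":0.0172,"az":22.0},{"dx":0.0083,"dy":0.0189,"az":24.0},
 end [ 0.5676 -0.2682 97.    ]
{"dx":0.0003,"dy":0.0017,"az":2.0},{"dx":0.0006,"dy":0.0034,"az":4.0},{"dx":0.0008,"dy":0.0051,"az":6.0},{"dx":0.0009,"dy":0.0069,"az":8.0},{"dx":0.0010,"dy":0.0086,"az":10.0},{"dx":0.0010,"dy":0.0103,"az":12.0},{"dx":0.0010,"dy":0.0121,"az":14.0},{"dx":0.0009,"dy":0.0138,"az":16.0},{"dx":0.0008,"dy":0.0155,"az":18.0},{"dx":0.0005,"dy":0.0172,"az":20.0},{"dx":0.0003,"dy":0.0189,"az":22.0},{"dx":-0.0001,"dy":0.0206,"az":24.0},
 end [  0.5675  -0.2475 121.    ]
```

Pushing pin 3 meets about 4 N of steady drag, so it looks like the binding unit. Continuing the arc.

Call:
{"fn": "jog_arm", "kwargs": {"plan": [{"ax": 0,"ay": 0,"az": 2,"dx": 0.0017,"dy": -0.0005,"dz": 0,"fingers": -1},{"ax": 0,"ay": 0,"az": 4,"dx": 0.0033,"dy": -0.0009,"dz": 0,"fingers": -1},{"ax": 0,"ay": 0,"az": 6,"dx": 0.005,"dy": -0.0013,"dz": 0,"fingers": -1},{"ax": 0,"ay": 0,"az": 8,"dx": 0.0067,"dy": -0.0017,"dz": 0,"fingers": -1},{"ax": 0,"ay": 0,"az": 10,"dx": 0.0084,"dy": -0.0019,"dz": 0,"fingers": -1},{"ax": 0,"ay": 0,"az": 12,"dx": 0.0102,"dy": -0.0021,"dz": 0,"fingers": -1},{"ax": 0,"ay": 0,"az": 14,"dx": 0.0119,"dy": -0.0023,"dz": 0,"fingers": -1},{"ax": 0,"ay": 0,"az": 16,"dx": 0.0136,"dy": -0.0024,"dz": 0,"fingers": -1},{"ax": 0,"ay": 0,"az": 18,"dx": 0.0154,"dy": -0.0024,"dz": 0,"fingers": -1},{"ax": 0,"ay": 0,"az": 20,"dx": 0.0171,"dy": -0.0023,"dz": 0,"fingers": -1},{"ax": 0,"ay": 0,"az": 22,"dx": 0.0188,"dy": -0.0022,"dz": 0,"fingers": -1},{"ax": 0,"ay": 0,"az": 24,"dx": 0.0205,"dy": -0.0021,"dz": 0,"fingers": -1}]}}

```text
clock: 4.25
eef_pos: [0.5235, -0.3094, 0.0938]
tcp_rot: [0.001, 0.977, 0.215, -0.001]
wrist_force: [-5.8, -2.4, 2.7]
opening: 0.0
finger_force: 2.8
```

Call:
{"fn": "jog_arm", "kwargs": {"plan": [{"ax": 0,"ay": 0,"az": 2,"dx": 0.0017,"dy": 0.0002,"dz": 0,"fingers": -1},{"ax": 0,"ay": 0,"az": 4,"dx": 0.0034,"dy": 0.0005,"dz": 0,"fingers": -1},{"ax": 0,"ay": 0,"az": 6,"dx": 0.0051,"dy": 0.0008,"dz": 0,"fingers": -1},{"ax": 0,"ay": 0,"az": 8,"dx": 0.0068,"dy": 0.0012,"dz": 0,"fingers": -1},{"ax": 0,"ay": 0,"az": 10,"dx": 0.0085,"dy": 0.0017,"dz": 0,"fingers": -1},{"ax": 0,"ay": 0,"az": 12,"dx": 0.0101,"dy": 0.0022,"dz": 0,"fingers": -1},{"ax": 0,"ay": 0,"az": 14,"dx": 0.0118,"dy": 0.0028,"dz": 0,"fingers": -1},{"ax": 0,"ay": 0,"az": 16,"dx": 0.0134,"dy": 0.0034,"dz": 0,"fingers": -1},{"ax": 0,"ay": 0,"az": 18,"dx": 0.015,"dy": 0.0041,"dz": 0,"fingers": -1},{"ax": 0,"ay": 0,"az": 20,"dx": 0.0166,"dy": 0.0048,"dz": 0,"fingers": -1},{"ax": 0,"ay": 0,"az": 22,"dx": 0.0181,"dy": 0.0056,"dz": 0,"fingers": -1},{"ax": 0,"ay": 0,"az": 24,"dx": 0.0196,"dy": 0.0064,"dz": 0,"fingers": -1}]}}

```text
clock: 5.45
eef_pos: [0.5434, -0.3034, 0.0938]
tcp_rot: [0.001, 0.91, 0.414, -0.001]
wrist_force: [-4.3, -4.5, 1.5]
opening: 0.0001
finger_force: 2.8
```

```bash
python3 - <<'E'
from pin import *
s,y=meas(); print(y,s["eef_pos"],s["wrist_force"],s["finger_force"],pose(3,-41,1,90))
pins("wrist","w4")
E
```

```text
48.85089490743487 [ 0.54338407 -0.30337895  0.09383933] [-4.25345931 -4.48036025  1.48337579] 2.8031346201896667 (np.float64(0.5439744058066223), np.float64(-0.3009101276461182), 49)
pin 3 612 [312. 244.] [ 0.5516 -0.2871  0.0931] r 0.0436 ang -41.8
pin 3 120 [333. 255.] [ 0.554  -0.2966  0.0912] r 0.0521 ang -47.8
hub 3 3981 [201. 247.] [ 0.5219 -0.2586  0.0993] r 0.0030 ang -11.2
```

View pics/w4.png

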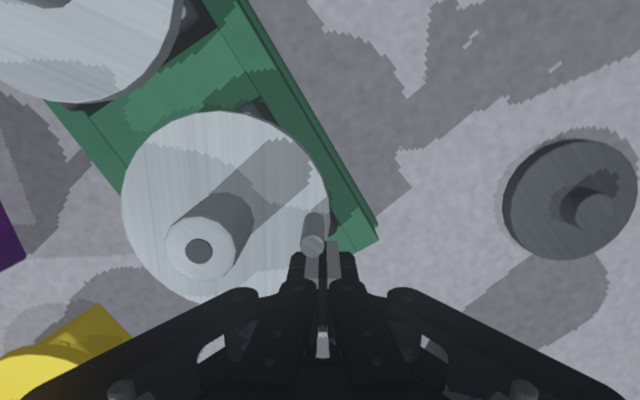

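The pin at (312,244) sits flush against the finger side at (305,265), and the drag is steady at about 6 N. Two more arcs take it past a quarter turn.

Call:
{"fn": "jog_arm", "kwargs": {"plan": [{"ax": 0,"ay": 0,"az": 2,"dx": 0.0015,"dy": 0.0009,"dz": 0,"fingers": -1},{"ax": 0,"ay": 0,"az": 4,"dx": 0.0029,"dy": 0.0018,"dz": 0,"fingers": -1},{"ax": 0,"ay": 0,"az": 6,"dx": 0.0043,"dy": 0.0028,"dz": 0,"fingers": -1},{"ax": 0,"ay": 0,"az": 8,"dx": 0.0057,"dy": 0.0039,"dz": 0,"fingers": -1},{"ax": 0,"ay": 0,"az": 10,"dx": 0.0071,"dy": 0.005,"dz": 0,"fingers": -1},{"ax": 0,"ay": 0,"az": 12,"dx": 0.0084,"dy": 0.0061,"dz": 0,"fingers": -1},{"ax": 0,"ay": 0,"az": 14,"dx": 0.0096,"dy": 0.0073,"dz": 0,"fingers": -1},{"ax": 0,"ay": 0,"az": 16,"dx": 0.0109,"dy": 0.0085,"dz": 0,"fingers": -1},{"ax": 0,"ay": 0,"az": 18,"dx": 0.012,"dy": 0.0098,"dz": 0,"fingers": -1},{"ax": 0,"ay": 0,"az": 20,"dx": 0.0132,"dy": 0.0111,"dz": 0,"fingers": -1},{"ax": 0,"ay": 0,"az": 22,"dx": 0.0143,"dy": 0.0125,"dz": 0,"fingers": -1},{"ax": 0,"ay": 0,"az": 24,"dx": 0.0153,"dy": 0.0139,"dz": 0,"fingers": -1}]}}

```text
clock: 6.7
eef_pos: [0.5591, -0.2896, 0.0939]
tcp_rot: [0.001, 0.805, 0.594, -0.001]
wrist_force: [-2.6, -4.7, 0.9]
opening: 0.0002
finger_force: 2.8
```

Call:
{"fn": "jog_arm", "kwargs": {"plan": [{"ax": 0,"ay": 0,"az": 2,"dx": 0.001,"dy": 0.0014,"dz": 0,"fingers": -1},{"ax": 0,"ay": 0,"az": 4,"dx": 0.0019,"dy": 0.0029,"dz": 0,"fingers": -1},{"ax": 0,"ay": 0,"az": 6,"dx": 0.0028,"dy": 0.0044,"dz": 0,"fingers": -1},{"ax": 0,"ay": 0,"az": 8,"dx": 0.0037,"dy": 0.0059,"dz": 0,"fingers": -1},{"ax": 0,"ay": 0,"az": 10,"dx": 0.0044,"dy": 0.0074,"dz": 0,"fingers": -1},{"ax": 0,"ay": 0,"az": 12,"dx": 0.0052,"dy": 0.009,"dz": 0,"fingers": -1},{"ax": 0,"ay": 0,"az": 14,"dx": 0.0058,"dy": 0.0106,"dz": 0,"fingers": -1},{"ax": 0,"ay": 0,"az": 16,"dx": 0.0064,"dy": 0.0122,"dz": 0,"fingers": -1},{"ax": 0,"ay": 0,"az": 18,"dx": 0.007,"dy": 0.0139,"dz": 0,"fingers": -1},{"ax": 0,"ay": 0,"az": 20,"dx": 0.0075,"dy": 0.0155,"dz": 0,"fingers": -1},{"ax": 0,"ay": 0,"az": 22,"dx": 0.0079,"dy": 0.0172,"dz": 0,"fingers": -1},{"ax": 0,"ay": 0,"az": 24,"dx": 0.0083,"dy": 0.0189,"dz": 0,"fingers": -1}]}}

```text
clock: 7.9
eef_pos: [0.5677, -0.2708, 0.094]
tcp_rot: [0.002, 0.664, 0.748, -0.001]
wrist_force: [-1.2, -5.1, -0.4]
opening: 0.0001
finger_force: 2.6
```

```bash
python3 - <<'E'
from pin import *
s,y=meas(); print(y,s["eef_pos"],s["wrist_force"],s["finger_force"],pose(3,7,1,90))
pins("wrist","w5"); pins("top")
E
```

```text
96.83411577742392 [ 0.56770914 -0.27077413  0.09398465] [-1.20255572 -5.11212807 -0.41672108] 2.644265815615654 (np.float64(0.5675995786216246), np.float64(-0.2681528792862192), 97)
pin 3 611 [312. 244.] [ 0.562  -0.2535  0.0933] r 0.0433 ang 6.0
pin 3 121 [333. 255.] [ 0.571  -0.2583  0.0913] r 0.0520 ang -0.3
hub 3 3984 [201. 248.] [ 0.521  -0.2571  0.0994] r 0.0022 ang 24.9
pin 2 9 [368. 183.] [ 0.5794 -0.1252  0.092 ] r 0.0427 ang 22.9
pin 1 13 [318. 202.] [0.5281 0.0029 0.0925] r 0.0443 ang 140.0
hub 1 85 [328. 188.] [ 0.5623 -0.0216  0.0995] r 0.0039 ang 86.2
hub 2 93 [375. 198.] [ 0.5403 -0.1399  0.0988] r 0.0019 ang 80.5
```

```bash
python3 - <<'E'
from pl import *
c=pose(3,7,1,90); rows(c,3,[2,-3],1,90)
H[2]=(.542,-.1418)
rows(c,2,[38],-1,90); print(.092)
c=pose(2,38,-1,90)
for k in range(5):
    a=38-24*k; rows(c,2,np.arange(a-2,a-26,-2)[:12],-1,90); c=pose(2,a-24,-1,90)
E
sed -i 's/^H=.*/H={1:(.564,-.024),2:(.542,-.1418),3:(.5203,-.2585)}/' pl.py
```

```text
{"dx":-0.0011,"dy":-0.0042,"az":-5.0},{"dx":-0.0025,"dy":-0.0083,"az":-10.0},
 end [ 0.5651 -0.2764 87.    ]
{"dx":0.0016,"dy":0.1679,"az":31.0},
 end [ 5.692e-01 -1.003e-01  1.280e+02]
0.092
{"dx":0.0014,"dy":-0.0010,"az":-2.0},{"dx":0.0028,"dy":-0.0020,"az":-4.0},{"dx":0.0042,"dy":-0.0031,"az":-6.0},{"dx":0.0055,"dy":-0.0042,"az":-8.0},{"dx":0.0068,"dy":-0.0054,"az":-10.0},{"dx":0.0080,"dy":-0.0066,"az":-12.0},{"dx":0.0092,"dy":-0.0078,"az":-14.0},{"dx":0.0104,"dy":-0.0091,"az":-16.0},{"dx":0.0115,"dy":-0.0104,"az":-18.0},{"dx":0.0126,"dy":-0.0118,"az":-20.0},{"dx":0.0136,"dy":-0.0132,"az":-22.0},{"dx":0.0145,"dy":-0.0146,"az":-24.0},
 end [  0.5837  -0.1149 104.    ]
{"dx":0.0009,"dy":-0.0015,"az":-2.0},{"dx":0.0018,"dy":-0.0030,"az":-4.0},{"dx":0.0026,"dy":-0.0045,"az":-6.0},{"dx":0.0033,"dy":-0.0061,"az":-8.0},{"dx":0.0040,"dy":-0.0077,"az":-10.0},{"dx":0.0047,"dy":-0.0093,"az":-12.0},{"dx":0.0053,"dy":-0.0109,"az":-14.0},{"dx":0.0058,"dy":-0.0125,"az":-16.0},{"dx":0.0063,"dy":-0.0142,"az":-18.0},{"dx":0.0067,"dy":-0.0159,"az":-20.0},{"dx":0.0070,"dy":-0.0176,"az":-22.0},{"dx":0
[... 842 characters left out ...]
0127,"az":-16.0},{"dx":-0.0064,"dy":-0.0142,"az":-18.0},{"dx":-0.0073,"dy":-0.0156,"az":-20.0},{"dx":-0.0084,"dy":-0.0170,"az":-22.0},{"dx":-0.0094,"dy":-0.0184,"az":-24.0},
 end [ 0.5805 -0.1732 32.    ]
{"dx":-0.0011,"dy":-0.0013,"az":-2.0},{"dx":-0.0023,"dy":-0.0026,"az":-4.0},{"dx":-0.0035,"dy":-0.0038,"az":-6.0},{"dx":-0.0047,"dy":-0.0050,"az":-8.0},{"dx":-0.0060,"dy":-0.0062,"az":-10.0},{"dx":-0.0074,"dy":-0.0073,"az":-12.0},{"dx":-0.0087,"dy":-0.0084,"az":-14.0},{"dx":-0.0101,"dy":-0.0094,"az":-16.0},{"dx":-0.0116,"dy":-0.0104,"az":-18.0},{"dx":-0.0131,"dy":-0.0113,"az":-20.0},{"dx":-0.0146,"dy":-0.0121,"az":-22.0},{"dx":-0.0161,"dy":-0.0129,"az":-24.0},
 end [ 0.5644 -0.1861  8.    ]
```

Call:
{"fn": "jog_arm", "kwargs": {"plan": [{"ax": 0,"ay": 0,"az": -5,"dx": -0.0011,"dy": -0.0042,"dz": 0,"fingers": -1},{"ax": 0,"ay": 0,"az": -10,"dx": -0.0025,"dy": -0.0083,"dz": 0,"fingers": -1},{"ax": 0,"ay": 0,"az": -10,"dx": -0.0025,"dy": -0.0083,"dz": 0.025,"fingers": -1},{"ax": 0,"ay": 0,"az": -10,"dx": -0.0025,"dy": -0.0083,"dz": 0.05,"fingers": -1},{"ax": 0,"ay": 0,"az": -3,"dx": -0.001,"dy": 0.03,"dz": 0.05,"fingers": -1},{"ax": 0,"ay": 0,"az": 5,"dx": 0,"dy": 0.075,"dz": 0.05,"fingers": -1},{"ax": 0,"ay": 0,"az": 13,"dx": 0.001,"dy": 0.12,"dz": 0.05,"fingers": -1},{"ax": 0,"ay": 0,"az": 21,"dx": 0.0016,"dy": 0.15,"dz": 0.05,"fingers": -1},{"ax": 0,"ay": 0,"az": 29,"dx": 0.0016,"dy": 0.1679,"dz": 0.05,"fingers": -1},{"ax": 0,"ay": 0,"az": 31,"dx": 0.0016,"dy": 0.1679,"dz": 0.05,"fingers": -1},{"ax": 0,"ay": 0,"az": 31,"dx": 0.0016,"dy": 0.1679,"dz": 0.05,"fingers": -1}]}}

```text
clock: 9.1
eef_pos: [0.5692, -0.1001, 0.1435]
tcp_rot: [0.0, 0.44, 0.898, 0.0]
wrist_force: [-0.2, 0.3, -0.9]
opening: 0.0001
finger_force: 0.0
```

```bash
python3 - <<'E'
from pin import *
s,y=meas(); print(y,s["eef_pos"],s["wrist_force"],s["finger_force"],pose(2,38,-1,90))
pins("wrist","w6")
E
```

```text
127.80074614167019 [ 0.56920305 -0.10011251  0.1434919 ] [-0.2444172   0.26923909 -0.93039892] 0.0 (np.float64(0.5691859218143055), np.float64(-0.10025573860198651), 128)
pin 1 440 [387.  26.] [0.5295 0.0018 0.0931] r 0.0431 ang 143.2
hub 1 2630 [408. 114.] [ 0.5624 -0.0227  0.0994] r 0.0021 ang 141.8
hub 2 1877 [235. 264.] [ 0.541  -0.1388  0.0994] r 0.0032 ang 108.0
```

View pics/w6.png

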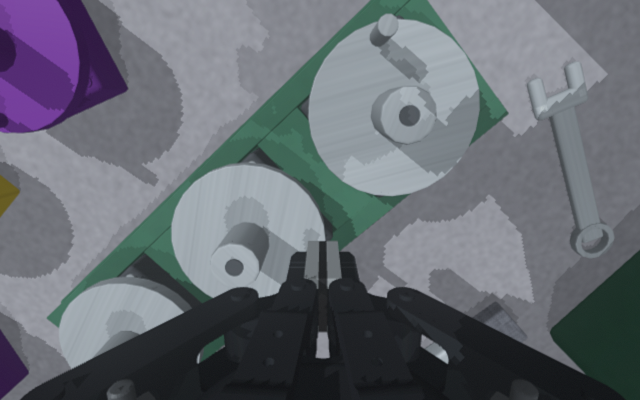

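The wrist view shows hub 2 at (235,264), with pin 2 hidden behind the fingers as planned. Hub 1 is at (408,114) and pin 1 at (387,26). Descending and pushing pin 2 clockwise.

Call:
{"fn": "jog_arm", "kwargs": {"plan": [{"ax": 0,"ay": 0,"az": 0,"dx": 0,"dy": 0,"dz": -0.015,"fingers": -1},{"ax": 0,"ay": 0,"az": 0,"dx": 0,"dy": 0,"dz": -0.03,"fingers": -1},{"ax": 0,"ay": 0,"az": 0,"dx": 0,"dy": 0,"dz": -0.042,"fingers": -1},{"ax": 0,"ay": 0,"az": 0,"dx": 0,"dy": 0,"dz": -0.051,"fingers": -1},{"ax": 0,"ay": 0,"az": 0,"dx": 0,"dy": 0,"dz": -0.051,"fingers": -1}]}}

```text
clock: 9.65
eef_pos: [0.5675, -0.1011, 0.0896]
tcp_rot: [-0.002, 0.44, 0.898, -0.0]
wrist_force: [-0.0, 0.4, 0.2]
opening: -0.0006
finger_force: 0.0
```

Call:
{"fn": "jog_arm", "kwargs": {"plan": [{"ax": 0,"ay": 0,"az": -2,"dx": 0.0014,"dy": -0.001,"dz": 0,"fingers": -1},{"ax": 0,"ay": 0,"az": -4,"dx": 0.0028,"dy": -0.002,"dz": 0,"fingers": -1},{"ax": 0,"ay": 0,"az": -6,"dx": 0.0042,"dy": -0.0031,"dz": 0,"fingers": -1},{"ax": 0,"ay": 0,"az": -8,"dx": 0.0055,"dy": -0.0042,"dz": 0,"fingers": -1},{"ax": 0,"ay": 0,"az": -10,"dx": 0.0068,"dy": -0.0054,"dz": 0,"fingers": -1},{"ax": 0,"ay": 0,"az": -12,"dx": 0.008,"dy": -0.0066,"dz": 0,"fingers": -1},{"ax": 0,"ay": 0,"az": -14,"dx": 0.0092,"dy": -0.0078,"dz": 0,"fingers": -1},{"ax": 0,"ay": 0,"az": -16,"dx": 0.0104,"dy": -0.0091,"dz": 0,"fingers": -1},{"ax": 0,"ay": 0,"az": -18,"dx": 0.0115,"dy": -0.0104,"dz": 0,"fingers": -1},{"ax": 0,"ay": 0,"az": -20,"dx": 0.0126,"dy": -0.0118,"dz": 0,"fingers": -1},{"ax": 0,"ay": 0,"az": -22,"dx": 0.0136,"dy": -0.0132,"dz": 0,"fingers": -1},{"ax": 0,"ay": 0,"az": -24,"dx": 0.0145,"dy": -0.0146,"dz": 0,"fingers": -1}]}}

```text
clock: 10.85
eef_pos: [0.584, -0.1161, 0.0928]
tcp_rot: [0.0, 0.618, 0.786, 0.0]
wrist_force: [-0.7, -0.6, 0.6]
opening: -0.0001
finger_force: 0.0
```

Call:
{"fn": "jog_arm", "kwargs": {"plan": [{"ax": 0,"ay": 0,"az": -2,"dx": 0.0009,"dy": -0.0015,"dz": 0,"fingers": -1},{"ax": 0,"ay": 0,"az": -4,"dx": 0.0018,"dy": -0.003,"dz": 0,"fingers": -1},{"ax": 0,"ay": 0,"az": -6,"dx": 0.0026,"dy": -0.0045,"dz": 0,"fingers": -1},{"ax": 0,"ay": 0,"az": -8,"dx": 0.0033,"dy": -0.0061,"dz": 0,"fingers": -1},{"ax": 0,"ay": 0,"az": -10,"dx": 0.004,"dy": -0.0077,"dz": 0,"fingers": -1},{"ax": 0,"ay": 0,"az": -12,"dx": 0.0047,"dy": -0.0093,"dz": 0,"fingers": -1},{"ax": 0,"ay": 0,"az": -14,"dx": 0.0053,"dy": -0.0109,"dz": 0,"fingers": -1},{"ax": 0,"ay": 0,"az": -16,"dx": 0.0058,"dy": -0.0125,"dz": 0,"fingers": -1},{"ax": 0,"ay": 0,"az": -18,"dx": 0.0063,"dy": -0.0142,"dz": 0,"fingers": -1},{"ax": 0,"ay": 0,"az": -20,"dx": 0.0067,"dy": -0.0159,"dz": 0,"fingers": -1},{"ax": 0,"ay": 0,"az": -22,"dx": 0.007,"dy": -0.0176,"dz": 0,"fingers": -1},{"ax": 0,"ay": 0,"az": -24,"dx": 0.0073,"dy": -0.0193,"dz": 0,"fingers": -1}]}}

```text
clock: 12.05
eef_pos: [0.5912, -0.1355, 0.0928]
tcp_rot: [0.0, 0.768, 0.641, 0.0]
wrist_force: [0.6, 0.9, -0.5]
opening: 0.0001
finger_force: 0.0
```

```bash
python3 - <<'E'
from pin import *
s,y=meas(); print(y,s["eef_pos"],s["wrist_force"],s["finger_force"],pose(2,-10,-1,90))
pins("top"); pins("wrist")
E
```

```text
79.68763439426523 [ 0.59124702 -0.13545158  0.09279303] [ 0.63221339  0.90117629 -0.48289589] 0.012164424697402865 (np.float64(0.5910643352342446), np.float64(-0.1342045403021504), 80)
pin 3 12 [420. 192.] [ 0.5609 -0.2533  0.0928] r 0.0410 ang 7.3
pin 1 14 [318. 202.] [0.5289 0.0029 0.092 ] r 0.0443 ang 142.6
hub 1 86 [329. 188.] [ 0.5624 -0.0236  0.0989] r 0.0016 ang 166.3
hub 3 87 [423. 207.] [ 0.5199 -0.2592  0.0989] r 0.0008 ang -118.4
pin 2 125 [312. 256.] [ 0.5896 -0.123   0.0913] r 0.0512 ang 21.6
hub 1 2213 [169.  14.] [ 0.5624 -0.0312  0.099 ] r 0.0074 ang -102.5
hub 2 644 [190. 302.] [ 0.5398 -0.1294  0.0988] r 0.0126 ang 100.2
hub 2 221 [214. 345.] [ 0.5443 -0.1509  0.0992] r 0.0094 ang -75.8
```

No drag on unit 2, so it appears free. I'll continue the arc.

Call:
{"fn": "jog_arm", "kwargs": {"plan": [{"ax": 0,"ay": 0,"az": -2,"dx": 0.0002,"dy": -0.0017,"dz": 0,"fingers": -1},{"ax": 0,"ay": 0,"az": -4,"dx": 0.0004,"dy": -0.0034,"dz": 0,"fingers": -1},{"ax": 0,"ay": 0,"az": -6,"dx": 0.0005,"dy": -0.0052,"dz": 0,"fingers": -1},{"ax": 0,"ay": 0,"az": -8,"dx": 0.0006,"dy": -0.0069,"dz": 0,"fingers": -1},{"ax": 0,"ay": 0,"az": -10,"dx": 0.0006,"dy": -0.0086,"dz": 0,"fingers": -1},{"ax": 0,"ay": 0,"az": -12,"dx": 0.0005,"dy": -0.0104,"dz": 0,"fingers": -1},{"ax": 0,"ay": 0,"az": -14,"dx": 0.0004,"dy": -0.0121,"dz": 0,"fingers": -1},{"ax": 0,"ay": 0,"az": -16,"dx": 0.0002,"dy": -0.0138,"dz": 0,"fingers": -1},{"ax": 0,"ay": 0,"az": -18,"dx": -0.0001,"dy": -0.0155,"dz": 0,"fingers": -1},{"ax": 0,"ay": 0,"az": -20,"dx": -0.0004,"dy": -0.0172,"dz": 0,"fingers": -1},{"ax": 0,"ay": 0,"az": -22,"dx": -0.0007,"dy": -0.0189,"dz": 0,"fingers": -1},{"ax": 0,"ay": 0,"az": -24,"dx": -0.0012,"dy": -0.0206,"dz": 0,"fingers": -1}]}}

```text
clock: 13.35
eef_pos: [0.5899, -0.1559, 0.0926]
tcp_rot: [0.0, 0.884, 0.468, 0.0]
wrist_force: [-0.9, -0.1, 1.2]
opening: -0.0001
finger_force: 0.0
```

Call:
{"fn": "jog_arm", "kwargs": {"plan": [{"ax": 0,"ay": 0,"az": -2,"dx": -0.0005,"dy": -0.0017,"dz": 0,"fingers": -1},{"ax": 0,"ay": 0,"az": -4,"dx": -0.001,"dy": -0.0033,"dz": 0,"fingers": -1},{"ax": 0,"ay": 0,"az": -6,"dx": -0.0016,"dy": -0.0049,"dz": 0,"fingers": -1},{"ax": 0,"ay": 0,"az": -8,"dx": -0.0023,"dy": -0.0065,"dz": 0,"fingers": -1},{"ax": 0,"ay": 0,"az": -10,"dx": -0.003,"dy": -0.0081,"dz": 0,"fingers": -1},{"ax": 0,"ay": 0,"az": -12,"dx": -0.0038,"dy": -0.0097,"dz": 0,"fingers": -1},{"ax": 0,"ay": 0,"az": -14,"dx": -0.0046,"dy": -0.0112,"dz": 0,"fingers": -1},{"ax": 0,"ay": 0,"az": -16,"dx": -0.0054,"dy": -0.0127,"dz": 0,"fingers": -1},{"ax": 0,"ay": 0,"az": -18,"dx": -0.0064,"dy": -0.0142,"dz": 0,"fingers": -1},{"ax": 0,"ay": 0,"az": -20,"dx": -0.0073,"dy": -0.0156,"dz": 0,"fingers": -1},{"ax": 0,"ay": 0,"az": -22,"dx": -0.0084,"dy": -0.017,"dz": 0,"fingers": -1},{"ax": 0,"ay": 0,"az": -24,"dx": -0.0094,"dy": -0.0184,"dz": 0,"fingers": -1}]}}

```text
clock: 14.55
eef_pos: [0.5804, -0.1743, 0.0926]
tcp_rot: [0.0, 0.962, 0.274, 0.0]
wrist_force: [-0.0, 0.7, -0.5]
opening: -0.0001
finger_force: 0.0
```

Call:
{"fn": "jog_arm", "kwargs": {"plan": [{"ax": 0,"ay": 0,"az": -2,"dx": -0.0011,"dy": -0.0013,"dz": 0,"fingers": -1},{"ax": 0,"ay": 0,"az": -4,"dx": -0.0023,"dy": -0.0026,"dz": 0,"fingers": -1},{"ax": 0,"ay": 0,"az": -6,"dx": -0.0035,"dy": -0.0038,"dz": 0,"fingers": -1},{"ax": 0,"ay": 0,"az": -8,"dx": -0.0047,"dy": -0.005,"dz": 0,"fingers": -1},{"ax": 0,"ay": 0,"az": -10,"dx": -0.006,"dy": -0.0062,"dz": 0,"fingers": -1},{"ax": 0,"ay": 0,"az": -12,"dx": -0.0074,"dy": -0.0073,"dz": 0,"fingers": -1},{"ax": 0,"ay": 0,"az": -14,"dx": -0.0087,"dy": -0.0084,"dz": 0,"fingers": -1},{"ax": 0,"ay": 0,"az": -16,"dx": -0.0101,"dy": -0.0094,"dz": 0,"fingers": -1},{"ax": 0,"ay": 0,"az": -18,"dx": -0.0116,"dy": -0.0104,"dz": 0,"fingers": -1},{"ax": 0,"ay": 0,"az": -20,"dx": -0.0131,"dy": -0.0113,"dz": 0,"fingers": -1},{"ax": 0,"ay": 0,"az": -22,"dx": -0.0146,"dy": -0.0121,"dz": 0,"fingers": -1},{"ax": 0,"ay": 0,"az": -24,"dx": -0.0161,"dy": -0.0129,"dz": 0,"fingers": -1}]}}

```text
clock: 15.75
eef_pos: [0.5643, -0.1872, 0.0926]
tcp_rot: [0.0, 0.998, 0.068, 0.0]
wrist_force: [0.2, -0.1, -0.1]
opening: 0.0
finger_force: 0.0
```

```bash
python3 - <<'E'
from pin import *
H[2]=(.541,-.140)
s,y=meas(); print(y,s["eef_pos"],s["wrist_force"],s["finger_force"])
pins("top","t2"); pins("scene"); pins("wrist","w7")
E
```

```text
7.747315901428918 [ 0.5643166  -0.1871868   0.09262981] [ 0.19375027 -0.14848952 -0.07771044] 0.014427679998334497
pin 3 12 [419. 192.] [ 0.5614 -0.2535  0.0916] r 0.0414 ang 7.0
pin 1 12 [318. 202.] [0.5277 0.0029 0.0932] r 0.0452 ang 143.4
hub 1 85 [329. 188.] [ 0.5628 -0.0236  0.0988] r 0.0013 ang 162.9
pin 3 7 [258. 174.] [ 0.5671 -0.253   0.0902] r 0.0472 ang 6.6
pin 1 7 [327. 193.] [0.5324 0.0013 0.0915] r 0.0404 ang 141.3
hub 2 28 [288. 179.] [ 0.5465 -0.1404  0.0978] r 0.0055 ang -4.0
hub 1 32 [314. 193.] [ 0.566  -0.0253  0.0982] r 0.0024 ang -33.2
pin 2 129 [312. 257.] [ 0.5749 -0.1804  0.0912] r 0.0527 ang -50.0
pin 3 618 [481. 305.] [ 0.5632 -0.2523  0.0928] r 0.0434 ang 8.2
hub 2 402 [190. 304.] [ 0.5523 -0.1349  0.0986] r 0.0124 ang 24.3
hub 2 281 [213. 347.] [ 0.5335 -0.1454  0.0992] r 0.0093 ang -144.2
```

View pics/w7.png

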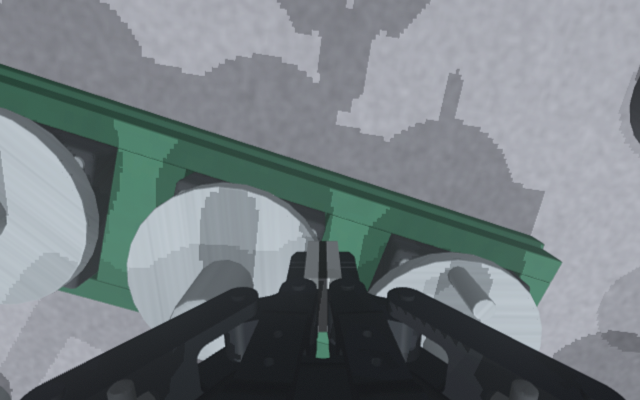

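The wrist view shows unit 2's plate at (225,255), its pin now hidden behind the gripper, and pin 3 at (481,305). Backing off and moving over to unit 1.

```bash
sed -i 's/^H=.*/H={1:(.563,-.0232),2:(.541,-.140),3:(.5203,-.2585)}/' pl.py; python3 - <<'E'
from pl import *
c=(.5644,-.1861,8)
rows(c,1,[129],1,-90)
H[2]=(.542,-.1418); rows(c,2,[-78,-73],-1,90)
c=pose(1,129,1,-90)
for k in range(5):
    a=129+24*k; rows(c,1,np.arange(a+2,a+26,2)[:12],1,-90); c=pose(1,a+24,1,-90)
E
```

```text
{"dx":-0.0185,"dy":0.2095,"az":31.0},
 end [5.459e-01 2.340e-02 3.900e+01]
{"dx":0.0030,"dy":0.0017,"az":4.0},{"dx":0.0066,"dy":0.0040,"az":9.0},
 end [ 0.571  -0.1821 17.    ]
{"dx":-0.0016,"dy":-0.0006,"az":2.0},{"dx":-0.0032,"dy":-0.0013,"az":4.0},{"dx":-0.0048,"dy":-0.0020,"az":6.0},{"dx":-0.0063,"dy":-0.0028,"az":8.0},{"dx":-0.0078,"dy":-0.0037,"az":10.0},{"dx":-0.0093,"dy":-0.0046,"az":12.0},{"dx":-0.0108,"dy":-0.0055,"az":14.0},{"dx":-0.0122,"dy":-0.0065,"az":16.0},{"dx":-0.0136,"dy":-0.0076,"az":18.0},{"dx":-0.0149,"dy":-0.0087,"az":20.0},{"dx":-0.0162,"dy":-0.0098,"az":22.0},{"dx":-0.0175,"dy":-0.0110,"az":24.0},
 end [5.284e-01 1.240e-02 6.300e+01]
{"dx":-0.0012,"dy":-0.0012,"az":2.0},{"dx":-0.0024,"dy":-0.0025,"az":4.0},{"dx":-0.0035,"dy":-0.0038,"az":6.0},{"dx":-0.0046,"dy":-0.0052,"az":8.0},{"dx":-0.0057,"dy":-0.0066,"az":10.0},{"dx":-0.0066,"dy":-0.0080,"az":12.0},{"dx":-0.0076,"dy":-0.0094,"az":14.0},{"dx":-0.0085,"dy":-0.0109,"az":16.0},{"dx":-0.0093,"dy":-0.0124,"az":18.0},{"dx":-0.0101,"dy":-0.0140,"az":20.0},{"dx":-0.0108,"dy":-0.0156,"az":22.0},{"dx":-0.0115,"dy":
[... 814 characters left out ...]
0.0024,"dy":-0.0136,"az":16.0},{"dx":0.0030,"dy":-0.0152,"az":18.0},{"dx":0.0036,"dy":-0.0169,"az":20.0},{"dx":0.0043,"dy":-0.0184,"az":22.0},{"dx":0.0051,"dy":-0.0200,"az":24.0},
 end [ 5.185e-01 -4.510e-02  1.350e+02]
{"dx":0.0008,"dy":-0.0015,"az":2.0},{"dx":0.0016,"dy":-0.0031,"az":4.0},{"dx":0.0025,"dy":-0.0045,"az":6.0},{"dx":0.0035,"dy":-0.0060,"az":8.0},{"dx":0.0045,"dy":-0.0074,"az":10.0},{"dx":0.0055,"dy":-0.0088,"az":12.0},{"dx":0.0066,"dy":-0.0101,"az":14.0},{"dx":0.0078,"dy":-0.0114,"az":16.0},{"dx":0.0090,"dy":-0.0127,"az":18.0},{"dx":0.0102,"dy":-0.0139,"az":20.0},{"dx":0.0115,"dy":-0.0151,"az":22.0},{"dx":0.0128,"dy":-0.0162,"az":24.0},
 end [ 5.312e-01 -6.130e-02  1.590e+02]
```

Call:
{"fn": "jog_arm", "kwargs": {"plan": [{"ax": 0,"ay": 0,"az": 4,"dx": 0.003,"dy": 0.0017,"dz": 0,"fingers": -1},{"ax": 0,"ay": 0,"az": 9,"dx": 0.0066,"dy": 0.004,"dz": 0.003,"fingers": -1},{"ax": 0,"ay": 0,"az": 9,"dx": 0.0066,"dy": 0.004,"dz": 0.027,"fingers": -1},{"ax": 0,"ay": 0,"az": 9,"dx": 0.0066,"dy": 0.004,"dz": 0.052,"fingers": -1},{"ax": 0,"ay": 0,"az": 15,"dx": 0,"dy": 0.045,"dz": 0.052,"fingers": -1},{"ax": 0,"ay": 0,"az": 20,"dx": -0.005,"dy": 0.09,"dz": 0.052,"fingers": -1},{"ax": 0,"ay": 0,"az": 25,"dx": -0.01,"dy": 0.135,"dz": 0.052,"fingers": -1},{"ax": 0,"ay": 0,"az": 29,"dx": -0.015,"dy": 0.175,"dz": 0.052,"fingers": -1},{"ax": 0,"ay": 0,"az": 31,"dx": -0.0185,"dy": 0.2095,"dz": 0.052,"fingers": -1},{"ax": 0,"ay": 0,"az": 31,"dx": -0.0185,"dy": 0.2095,"dz": 0.052,"fingers": -1},{"ax": 0,"ay": 0,"az": 31,"dx": -0.0185,"dy": 0.2095,"dz": 0.052,"fingers": -1}]}}

```text
clock: 17.0
eef_pos: [0.5457, 0.0229, 0.1445]
tcp_rot: [0.0, 0.943, 0.333, 0.0]
wrist_force: [-0.1, -0.3, 0.7]
opening: 0.0001
finger_force: 0.0
```

```bash
python3 - <<'E'
from pin import *
s,y=meas(); print(y,s["eef_pos"],s["wrist_force"],s["finger_force"],pose(1,129,1,-90))
pins("top"); print(); pins("wrist","w8")
E
```

```text
38.91261395563518 [0.54572447 0.02291577 0.14451222] [-0.05224057 -0.26962359  0.66330306] 0.0 (np.float64(0.5458562770039691), np.float64(0.023394986445275035), 39)
pin 3 12 [420. 192.] [ 0.561  -0.2543  0.0925] r 0.0409 ang 5.9
pin 2 12 [391. 197.] [ 0.5452 -0.1821  0.0926] r 0.0423 ang -84.3
pin 1 8 [318. 201.] [0.5303 0.003  0.0941] r 0.0419 ang 141.4
hub 1 26 [327. 189.] [ 0.5574 -0.0189  0.1001] r 0.0070 ang 142.5
hub 2 86 [375. 198.] [ 0.5403 -0.1397  0.0988] r 0.0008 ang 159.9
hub 3 86 [423. 207.] [ 0.5201 -0.2595  0.0994] r 0.0010 ang -99.7

hub 1 1862 [406. 264.] [ 0.5637 -0.0211  0.0994] r 0.0022 ang 71.1
```

Pin 2 is now at -84°, so it turned about 108° with no drag. Now unit 1.

Call:
{"fn": "jog_arm", "kwargs": {"plan": [{"ax": 0,"ay": 0,"az": 0,"dx": 0,"dy": 0,"dz": -0.015,"fingers": -1},{"ax": 0,"ay": 0,"az": 0,"dx": 0,"dy": 0,"dz": -0.03,"fingers": -1},{"ax": 0,"ay": 0,"az": 0,"dx": 0,"dy": 0,"dz": -0.043,"fingers": -1},{"ax": 0,"ay": 0,"az": 0,"dx": 0,"dy": 0,"dz": -0.052,"fingers": -1},{"ax": 0,"ay": 0,"az": 0,"dx": 0,"dy": 0,"dz": -0.052,"fingers": -1}]}}

```text
clock: 17.6
eef_pos: [0.544, 0.0223, 0.0896]
tcp_rot: [-0.001, 0.943, 0.332, -0.002]
wrist_force: [0.3, -0.0, -0.1]
opening: -0.0003
finger_force: 0.0
```

Call:
{"fn": "jog_arm", "kwargs": {"plan": [{"ax": 0,"ay": 0,"az": 2,"dx": -0.0016,"dy": -0.0006,"dz": 0,"fingers": -1},{"ax": 0,"ay": 0,"az": 4,"dx": -0.0032,"dy": -0.0013,"dz": 0,"fingers": -1},{"ax": 0,"ay": 0,"az": 6,"dx": -0.0048,"dy": -0.002,"dz": 0,"fingers": -1},{"ax": 0,"ay": 0,"az": 8,"dx": -0.0063,"dy": -0.0028,"dz": 0,"fingers": -1},{"ax": 0,"ay": 0,"az": 10,"dx": -0.0078,"dy": -0.0037,"dz": 0,"fingers": -1},{"ax": 0,"ay": 0,"az": 12,"dx": -0.0093,"dy": -0.0046,"dz": 0,"fingers": -1},{"ax": 0,"ay": 0,"az": 14,"dx": -0.0108,"dy": -0.0055,"dz": 0,"fingers": -1},{"ax": 0,"ay": 0,"az": 16,"dx": -0.0122,"dy": -0.0065,"dz": 0,"fingers": -1},{"ax": 0,"ay": 0,"az": 18,"dx": -0.0136,"dy": -0.0076,"dz": 0,"fingers": -1},{"ax": 0,"ay": 0,"az": 20,"dx": -0.0149,"dy": -0.0087,"dz": 0,"fingers": -1},{"ax": 0,"ay": 0,"az": 22,"dx": -0.0162,"dy": -0.0098,"dz": 0,"fingers": -1},{"ax": 0,"ay": 0,"az": 24,"dx": -0.0175,"dy": -0.011,"dz": 0,"fingers": -1}]}}

```text
clock: 18.8
eef_pos: [0.5285, 0.0114, 0.0928]
tcp_rot: [0.0, 0.853, 0.522, 0.0]
wrist_force: [-0.4, -0.5, -0.5]
opening: 0.0003
finger_force: 0.0
```

Call:
{"fn": "jog_arm", "kwargs": {"plan": [{"ax": 0,"ay": 0,"az": 2,"dx": -0.0012,"dy": -0.0012,"dz": 0,"fingers": -1},{"ax": 0,"ay": 0,"az": 4,"dx": -0.0024,"dy": -0.0025,"dz": 0,"fingers": -1},{"ax": 0,"ay": 0,"az": 6,"dx": -0.0035,"dy": -0.0038,"dz": 0,"fingers": -1},{"ax": 0,"ay": 0,"az": 8,"dx": -0.0046,"dy": -0.0052,"dz": 0,"fingers": -1},{"ax": 0,"ay": 0,"az": 10,"dx": -0.0057,"dy": -0.0066,"dz": 0,"fingers": -1},{"ax": 0,"ay": 0,"az": 12,"dx": -0.0066,"dy": -0.008,"dz": 0,"fingers": -1},{"ax": 0,"ay": 0,"az": 14,"dx": -0.0076,"dy": -0.0094,"dz": 0,"fingers": -1},{"ax": 0,"ay": 0,"az": 16,"dx": -0.0085,"dy": -0.0109,"dz": 0,"fingers": -1},{"ax": 0,"ay": 0,"az": 18,"dx": -0.0093,"dy": -0.0124,"dz": 0,"fingers": -1},{"ax": 0,"ay": 0,"az": 20,"dx": -0.0101,"dy": -0.014,"dz": 0,"fingers": -1},{"ax": 0,"ay": 0,"az": 22,"dx": -0.0108,"dy": -0.0156,"dz": 0,"fingers": -1},{"ax": 0,"ay": 0,"az": 24,"dx": -0.0115,"dy": -0.0172,"dz": 0,"fingers": -1}]}}

```text
clock: 20.0
eef_pos: [0.5171, -0.0059, 0.0929]
tcp_rot: [0.0, 0.726, 0.688, 0.0]
wrist_force: [0.4, 0.6, -0.9]
opening: 0.0001
finger_force: 0.0
```

Call:
{"fn": "jog_arm", "kwargs": {"plan": [{"ax": 0,"ay": 0,"az": 2,"dx": -0.0006,"dy": -0.0016,"dz": 0,"fingers": -1},{"ax": 0,"ay": 0,"az": 4,"dx": -0.0012,"dy": -0.0033,"dz": 0,"fingers": -1},{"ax": 0,"ay": 0,"az": 6,"dx": -0.0017,"dy": -0.0049,"dz": 0,"fingers": -1},{"ax": 0,"ay": 0,"az": 8,"dx": -0.0021,"dy": -0.0066,"dz": 0,"fingers": -1},{"ax": 0,"ay": 0,"az": 10,"dx": -0.0025,"dy": -0.0083,"dz": 0,"fingers": -1},{"ax": 0,"ay": 0,"az": 12,"dx": -0.0028,"dy": -0.01,"dz": 0,"fingers": -1},{"ax": 0,"ay": 0,"az": 14,"dx": -0.0031,"dy": -0.0117,"dz": 0,"fingers": -1},{"ax": 0,"ay": 0,"az": 16,"dx": -0.0033,"dy": -0.0134,"dz": 0,"fingers": -1},{"ax": 0,"ay": 0,"az": 18,"dx": -0.0034,"dy": -0.0151,"dz": 0,"fingers": -1},{"ax": 0,"ay": 0,"az": 20,"dx": -0.0035,"dy": -0.0169,"dz": 0,"fingers": -1},{"ax": 0,"ay": 0,"az": 22,"dx": -0.0036,"dy": -0.0186,"dz": 0,"fingers": -1},{"ax": 0,"ay": 0,"az": 24,"dx": -0.0035,"dy": -0.0203,"dz": 0,"fingers": -1}]}}

```text
clock: 21.2
eef_pos: [0.5135, -0.0262, 0.0928]
tcp_rot: [0.0, 0.567, 0.823, 0.0]
wrist_force: [1.2, -0.2, -0.0]
opening: -0.0
finger_force: 0.0
```

```bash
python3 - <<'E'
from pin import *
s,y=meas(); print(y,s["eef_pos"],s["wrist_force"],s["finger_force"],pose(1,201,1,-90))
pins("top"); print(); pins("wrist")
E
```

```text
110.86902241528057 [ 0.51353548 -0.02621831  0.09280221] [ 1.19858391 -0.24659751 -0.03034814] 0.01643044059164822 (np.float64(0.5133878327619066), np.float64(-0.025106006804673887), 111)
pin 3 9 [419. 191.] [ 0.5624 -0.2522  0.0917] r 0.0425 ang 8.5
pin 2 12 [392. 197.] [ 0.5462 -0.1821  0.0933] r 0.0424 ang -82.9
hub 2 87 [375. 198.] [ 0.5403 -0.1397  0.0992] r 0.0008 ang 160.6
hub 3 87 [423. 208.] [ 0.5184 -0.2584  0.0991] r 0.0019 ang 176.0

pin 1 125 [333. 256.] [ 0.5141 -0.0135  0.0908] r 0.0498 ang 168.8
hub 1 558 [451. 300.] [ 0.5625 -0.0112  0.0989] r 0.0120 ang 92.6
hub 1 223 [430. 345.] [ 0.5636 -0.0326  0.0995] r 0.0094 ang -86.3
```

Unit 1 also shows no drag. Two more arcs, then lift.

Call:
{"fn": "jog_arm", "kwargs": {"plan": [{"ax": 0,"ay": 0,"az": 2,"dx": 0.0001,"dy": -0.0017,"dz": 0,"fingers": -1},{"ax": 0,"ay": 0,"az": 4,"dx": 0.0003,"dy": -0.0035,"dz": 0,"fingers": -1},{"ax": 0,"ay": 0,"az": 6,"dx": 0.0005,"dy": -0.0052,"dz": 0,"fingers": -1},{"ax": 0,"ay": 0,"az": 8,"dx": 0.0007,"dy": -0.0069,"dz": 0,"fingers": -1},{"ax": 0,"ay": 0,"az": 10,"dx": 0.0011,"dy": -0.0086,"dz": 0,"fingers": -1},{"ax": 0,"ay": 0,"az": 12,"dx": 0.0015,"dy": -0.0103,"dz": 0,"fingers": -1},{"ax": 0,"ay": 0,"az": 14,"dx": 0.0019,"dy": -0.0119,"dz": 0,"fingers": -1},{"ax": 0,"ay": 0,"az": 16,"dx": 0.0024,"dy": -0.0136,"dz": 0,"fingers": -1},{"ax": 0,"ay": 0,"az": 18,"dx": 0.003,"dy": -0.0152,"dz": 0,"fingers": -1},{"ax": 0,"ay": 0,"az": 20,"dx": 0.0036,"dy": -0.0169,"dz": 0,"fingers": -1},{"ax": 0,"ay": 0,"az": 22,"dx": 0.0043,"dy": -0.0184,"dz": 0,"fingers": -1},{"ax": 0,"ay": 0,"az": 24,"dx": 0.0051,"dy": -0.02,"dz": 0,"fingers": -1}]}}

```text
clock: 22.5
eef_pos: [0.5185, -0.0461, 0.0926]
tcp_rot: [0.0, 0.384, 0.923, 0.0]
wrist_force: [-0.3, 0.6, 0.2]
opening: 0.0003
finger_force: 0.0
```

Call:
{"fn": "jog_arm", "kwargs": {"plan": [{"ax": 0,"ay": 0,"az": 2,"dx": 0.0008,"dy": -0.0015,"dz": 0,"fingers": -1},{"ax": 0,"ay": 0,"az": 4,"dx": 0.0016,"dy": -0.0031,"dz": 0,"fingers": -1},{"ax": 0,"ay": 0,"az": 6,"dx": 0.0025,"dy": -0.0045,"dz": 0,"fingers": -1},{"ax": 0,"ay": 0,"az": 8,"dx": 0.0035,"dy": -0.006,"dz": 0,"fingers": -1},{"ax": 0,"ay": 0,"az": 10,"dx": 0.0045,"dy": -0.0074,"dz": 0,"fingers": -1},{"ax": 0,"ay": 0,"az": 12,"dx": 0.0055,"dy": -0.0088,"dz": 0,"fingers": -1},{"ax": 0,"ay": 0,"az": 14,"dx": 0.0066,"dy": -0.0101,"dz": 0,"fingers": -1},{"ax": 0,"ay": 0,"az": 16,"dx": 0.0078,"dy": -0.0114,"dz": 0,"fingers": -1},{"ax": 0,"ay": 0,"az": 18,"dx": 0.009,"dy": -0.0127,"dz": 0,"fingers": -1},{"ax": 0,"ay": 0,"az": 20,"dx": 0.0102,"dy": -0.0139,"dz": 0,"fingers": -1},{"ax": 0,"ay": 0,"az": 22,"dx": 0.0115,"dy": -0.0151,"dz": 0,"fingers": -1},{"ax": 0,"ay": 0,"az": 24,"dx": 0.0128,"dy": -0.0162,"dz": 0,"fingers": -1}]}}

```text
clock: 23.7
eef_pos: [0.5313, -0.0623, 0.0926]
tcp_rot: [0.0, 0.184, 0.983, -0.0]
wrist_force: [-0.4, 0.7, 0.7]
opening: 0.0001
finger_force: 0.0
```

```bash
python3 - <<'E'
from pin import *
s,y=meas(); print(y,s["eef_pos"],s["wrist_force"])
c=pose(1,249,1,-90); print(c); rows(c,1,[244,240],1,-90)
print(.5203-c[0],-.2585-c[1],187-159)
E
```

```text
158.82679226582178 [ 0.53132839 -0.06229158  0.09260836] [-0.38771361  0.66311642  0.69807092]
(np.float64(0.5312194195474156), np.float64(-0.06134439285264366), 159)
{"dx":-0.0032,"dy":0.0029,"az":-5.0},{"dx":-0.0056,"dy":0.0054,"az":-9.0},
 end [ 5.256e-01 -5.590e-02  1.500e+02]
-0.010919419547415599 -0.19715560714735636 28
```

Call:
{"fn": "jog_arm", "kwargs": {"plan": [{"ax": 0,"ay": 0,"az": -5,"dx": -0.0032,"dy": 0.0029,"dz": 0,"fingers": -1},{"ax": 0,"ay": 0,"az": -9,"dx": -0.0056,"dy": 0.0054,"dz": 0.003,"fingers": -1},{"ax": 0,"ay": 0,"az": -9,"dx": -0.0056,"dy": 0.0054,"dz": 0.04,"fingers": -1},{"ax": 0,"ay": 0,"az": -5,"dx": -0.006,"dy": 0.0,"dz": 0.08,"fingers": -1},{"ax": 0,"ay": 0,"az": 2,"dx": -0.007,"dy": -0.04,"dz": 0.1,"fingers": 0.2},{"ax": 0,"ay": 0,"az": 9,"dx": -0.008,"dy": -0.085,"dz": 0.1,"fingers": 0.2},{"ax": 0,"ay": 0,"az": 16,"dx": -0.009,"dy": -0.13,"dz": 0.1,"fingers": 0.2},{"ax": 0,"ay": 0,"az": 23,"dx": -0.01,"dy": -0.17,"dz": 0.1,"fingers": 0.2},{"ax": 0,"ay": 0,"az": 28,"dx": -0.0109,"dy": -0.1972,"dz": 0.1,"fingers": 0.2},{"ax": 0,"ay": 0,"az": 28,"dx": -0.0109,"dy": -0.1972,"dz": 0.1,"fingers": 0.2},{"ax": 0,"ay": 0,"az": 28,"dx": -0.0109,"dy": -0.1972,"dz": 0.1,"fingers": 0.2}]}}

```text
clock: 24.8
eef_pos: [0.5201, -0.2597, 0.1923]
tcp_rot: [0.0, -0.058, 0.998, 0.0]
wrist_force: [0.7, -0.3, -0.4]
opening: 0.0513
finger_force: 0.0
```

```bash
python3 - <<'E'
from pin import *
s,y=meas(); print(y,s["eef_pos"],s["opening"])
pins("wrist","w9"); print(); pins("top")
E
```

```text
186.63211436980168 [ 0.52006377 -0.25966515  0.19231407] 0.05130667932685687
pin 2 188 [422. 254.] [ 0.5463 -0.1832  0.093 ] r 0.0435 ang -83.1
pin 3 181 [322. 261.] [ 0.5605 -0.2537  0.0932] r 0.0405 ang 6.8
pin 1 225 [580. 274.] [ 0.5493 -0.0647  0.0927] r 0.0437 ang -108.2
hub 3 1259 [322. 210.] [ 0.5191 -0.259   0.0994] r 0.0013 ang -154.8
hub 2 1167 [485. 257.] [ 0.5402 -0.142   0.0994] r 0.0022 ang -110.8
hub 1 727 [628. 301.] [ 0.5633 -0.029   0.0991] r 0.0058 ang -87.0

pin 3 11 [419. 191.] [ 0.5618 -0.2526  0.0931] r 0.0419 ang 8.1
pin 1 12 [344. 194.] [ 0.5498 -0.0623  0.0923] r 0.0413 ang -108.6
pin 2 11 [391. 197.] [ 0.5454 -0.1809  0.0938] r 0.0412 ang -83.8
hub 1 85 [329. 188.] [ 0.5623 -0.0236  0.0993] r 0.0008 ang -152.5
hub 2 89 [375. 198.] [ 0.5403 -0.1397  0.0993] r 0.0008 ang 160.6
```

View pics/w9.png

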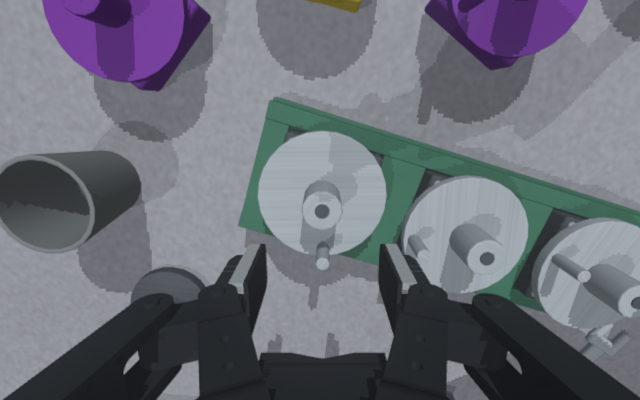

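The view shows all three plates turned: pin 1 by 108°, pin 2 by 108°, pin 3 by 106°. Hub 3, the binding unit, is at (322,210), midway between the pads at (255,270) and (390,270). Pin 3 at (322,261) is clear of both fingers. Descending and gripping.

Call:
{"fn": "jog_arm", "kwargs": {"plan": [{"ax": 0,"ay": 0,"az": 0,"dx": -0.0003,"dy": 0.0003,"dz": -0.02,"fingers": 0.2},{"ax": 0,"ay": 0,"az": 0,"dx": -0.0003,"dy": 0.0003,"dz": -0.04,"fingers": 0.2},{"ax": 0,"ay": 0,"az": 0,"dx": -0.0003,"dy": 0.0003,"dz": -0.06,"fingers": 0.2},{"ax": 0,"ay": 0,"az": 0,"dx": -0.0003,"dy": 0.0003,"dz": -0.075,"fingers": 0.2},{"ax": 0,"ay": 0,"az": 0,"dx": -0.0003,"dy": 0.0003,"dz": -0.085,"fingers": 0.2},{"ax": 0,"ay": 0,"az": 0,"dx": -0.0003,"dy": 0.0003,"dz": -0.093,"fingers": 0.2},{"ax": 0,"ay": 0,"az": 0,"dx": -0.0003,"dy": 0.0003,"dz": -0.099,"fingers": 0.2},{"ax": 0,"ay": 0,"az": 0,"dx": -0.0003,"dy": 0.0003,"dz": -0.102,"fingers": 0.2},{"ax": 0,"ay": 0,"az": 0,"dx": -0.0003,"dy": 0.0003,"dz": -0.102,"fingers": 0.2},{"ax": 0,"ay": 0,"az": 0,"dx": -0.0003,"dy": 0.0003,"dz": -0.102,"fingers": 0.2}]}}

```text
clock: 25.9
eef_pos: [0.5202, -0.2595, 0.0909]
tcp_rot: [0.0, -0.059, 0.998, -0.0]
wrist_force: [-0.4, 1.0, 0.6]
opening: 0.0512
finger_force: 0.0
```

Call:
{"fn": "jog_arm", "kwargs": {"plan": [{"ax": 0,"ay": 0,"az": 0,"dx": 0,"dy": 0,"dz": 0,"fingers": 0},{"ax": 0,"ay": 0,"az": 0,"dx": 0,"dy": 0,"dz": 0,"fingers": -0.15},{"ax": 0,"ay": 0,"az": 0,"dx": 0,"dy": 0,"dz": 0,"fingers": -0.25},{"ax": 0,"ay": 0,"az": 0,"dx": 0,"dy": 0,"dz": 0,"fingers": -0.35},{"ax": 0,"ay": 0,"az": 0,"dx": 0,"dy": 0,"dz": 0,"fingers": -0.5},{"ax": 0,"ay": 0,"az": 0,"dx": 0,"dy": 0,"dz": 0,"fingers": -1},{"ax": 0,"ay": 0,"az": 0,"dx": 0,"dy": 0,"dz": 0,"fingers": -1},{"ax": 0,"ay": 0,"az": 0,"dx": 0,"dy": 0,"dz": 0,"fingers": -1}]}}

```text
clock: 26.7
eef_pos: [0.5201, -0.2601, 0.0911]
tcp_rot: [0.0, -0.059, 0.998, -0.001]
wrist_force: [-2.2, -5.2, 3.5]
opening: 0.0261
finger_force: 59.1
```

Call:
{"fn": "jog_arm", "kwargs": {"plan": [{"ax": 0,"ay": 0,"az": 0,"dx": 0,"dy": 0,"dz": 0.003,"fingers": -1},{"ax": 0,"ay": 0,"az": 0,"dx": 0,"dy": 0,"dz": 0.008,"fingers": -1},{"ax": 0,"ay": 0,"az": 0,"dx": 0,"dy": 0,"dz": 0.014,"fingers": -1},{"ax": 0,"ay": 0,"az": 0,"dx": 0,"dy": 0,"dz": 0.022,"fingers": -1},{"ax": 0,"ay": 0,"az": 0,"dx": 0,"dy": 0,"dz": 0.032,"fingers": -1},{"ax": 0,"ay": 0,"az": 0,"dx": 0,"dy": 0,"dz": 0.05,"fingers": -1},{"ax": 0,"ay": 0,"az": 0,"dx": 0,"dy": 0,"dz": 0.07,"fingers": -1},{"ax": 0,"ay": 0,"az": 0,"dx": 0,"dy": 0,"dz": 0.09,"fingers": -1},{"ax": 0,"ay": 0,"az": 0,"dx": 0,"dy": 0,"dz": 0.11,"fingers": -1},{"ax": 0,"ay": 0,"az": 0,"dx": 0,"dy": 0,"dz": 0.125,"fingers": -1},{"ax": 0,"ay": 0,"az": 0,"dx": 0,"dy": 0,"dz": 0.13,"fingers": -1},{"ax": 0,"ay": 0,"az": 0,"dx": 0,"dy": 0,"dz": 0.13,"fingers": -1}]}}

```text
clock: 27.9
eef_pos: [0.5201, -0.2592, 0.2214]
tcp_rot: [0.001, -0.059, 0.998, -0.0]
wrist_force: [1.2, -0.4, -7.7]
opening: 0.0266
finger_force: 60.4
```

```bash
python3 - <<'E'
from pin import *
s,y=meas(); print(y,s["eef_pos"],s["wrist_force"],s["opening"])
p,d,K,R,t=cam("scene"); cv2.imwrite("pics/s2.png",cv2.resize(p[80:280,180:460,::-1],None,fx=2.8,fy=2.8))
E
```

```text
186.7944151104993 [ 0.52008875 -0.25920662  0.22138975] [ 1.24078987 -0.40010885 -7.66016158] 0.026559252920682168
```

View pics/s2.png

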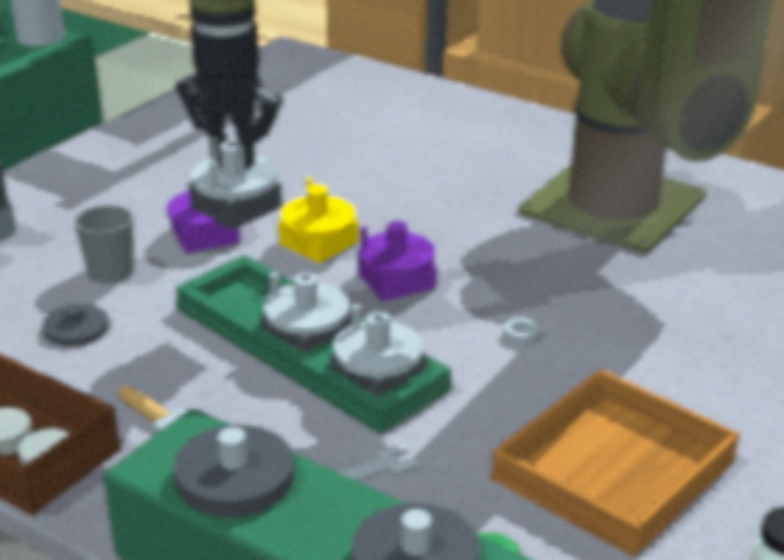

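The binding unit hangs level at (235,190), its nest is empty, and the other two are still seated. Carrying it to the tray.

Call:
{"fn": "jog_arm", "kwargs": {"plan": [{"ax": 0,"ay": 0,"az": 0,"dx": 0,"dy": 0.01,"dz": 0,"fingers": -1},{"ax": 0,"ay": 0,"az": 0,"dx": 0,"dy": 0.03,"dz": 0,"fingers": -1},{"ax": 0,"ay": 0,"az": 0,"dx": 0.002,"dy": 0.06,"dz": 0,"fingers": -1},{"ax": 0,"ay": 0,"az": 0,"dx": 0.004,"dy": 0.1,"dz": 0,"fingers": -1},{"ax": 0,"ay": 0,"az": 0,"dx": 0.006,"dy": 0.14,"dz": 0,"fingers": -1},{"ax": 0,"ay": 0,"az": 0,"dx": 0.008,"dy": 0.18,"dz": 0,"fingers": -1},{"ax": 0,"ay": 0,"az": 0,"dx": 0.01,"dy": 0.22,"dz": 0,"fingers": -1},{"ax": 0,"ay": 0,"az": 0,"dx": 0.012,"dy": 0.26,"dz": 0,"fingers": -1},{"ax": 0,"ay": 0,"az": 0,"dx": 0.014,"dy": 0.3,"dz": 0,"fingers": -1},{"ax": 0,"ay": 0,"az": 0,"dx": 0.015,"dy": 0.34,"dz": 0,"fingers": -1},{"ax": 0,"ay": 0,"az": 0,"dx": 0.017,"dy": 0.38,"dz": 0,"fingers": -1},{"ax": 0,"ay": 0,"az": 0,"dx": 0.018,"dy": 0.42,"dz": 0,"fingers": -1}]}}

```text
clock: 29.15
eef_pos: [0.5365, 0.1629, 0.2188]
tcp_rot: [-0.001, -0.059, 0.998, -0.0]
wrist_force: [0.5, -0.6, -7.5]
opening: 0.0266
finger_force: 60.3
```

Call:
{"fn": "jog_arm", "kwargs": {"plan": [{"ax": 0,"ay": 0,"az": 0,"dx": 0.001,"dy": 0.035,"dz": 0,"fingers": -1},{"ax": 0,"ay": 0,"az": 0,"dx": 0.002,"dy": 0.065,"dz": 0,"fingers": -1},{"ax": 0,"ay": 0,"az": 0,"dx": 0.003,"dy": 0.09,"dz": 0,"fingers": -1},{"ax": 0,"ay": 0,"az": 0,"dx": 0.003,"dy": 0.105,"dz": 0,"fingers": -1},{"ax": 0,"ay": 0,"az": 0,"dx": 0.003,"dy": 0.105,"dz": -0.01,"fingers": -1},{"ax": 0,"ay": 0,"az": 0,"dx": 0.003,"dy": 0.105,"dz": -0.03,"fingers": -1},{"ax": 0,"ay": 0,"az": 0,"dx": 0.003,"dy": 0.105,"dz": -0.05,"fingers": -1},{"ax": 0,"ay": 0,"az": 0,"dx": 0.003,"dy": 0.105,"dz": -0.07,"fingers": -1},{"ax": 0,"ay": 0,"az": 0,"dx": 0.003,"dy": 0.105,"dz": -0.085,"fingers": -1},{"ax": 0,"ay": 0,"az": 0,"dx": 0.003,"dy": 0.105,"dz": -0.095,"fingers": -1},{"ax": 0,"ay": 0,"az": 0,"dx": 0.003,"dy": 0.105,"dz": -0.095,"fingers": -1},{"ax": 0,"ay": 0,"az": 0,"dx": 0.003,"dy": 0.105,"dz": -0.095,"fingers": -1}]}}

```text
clock: 30.35
eef_pos: [0.5412, 0.2657, 0.1258]
tcp_rot: [0.0, -0.059, 0.998, 0.0]
wrist_force: [-0.2, -0.2, -7.3]
opening: 0.0264
finger_force: 60.3
```

```bash
python3 - <<'E'
from pin import *
s,y=meas(); print(y,s["eef_pos"],s["wrist_force"],s["opening"])
p,d,K,R,t=cam("top"); cv2.imwrite("pics/t3.png",cv2.resize(p[130:270,150:350,::-1],None,fx=4,fy=4))
E
```

```text
186.7683101203004 [0.54124092 0.26571441 0.12576636] [-0.16890413 -0.24258439 -7.33227838] 0.026382815331162993
```

View pics/t3.png

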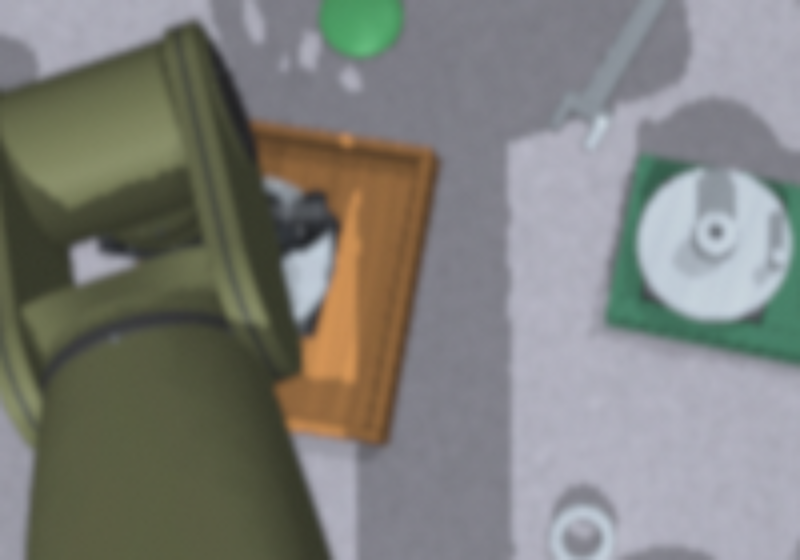

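The plate edge at (335,270) is well inside the tray wall at (405,270). Lowering slowly.

Call:
{"fn": "jog_arm", "kwargs": {"plan": [{"ax": 0,"ay": 0,"az": 0,"dx": 0,"dy": 0,"dz": -0.008,"fingers": -1},{"ax": 0,"ay": 0,"az": 0,"dx": 0,"dy": 0,"dz": -0.016,"fingers": -1},{"ax": 0,"ay": 0,"az": 0,"dx": 0,"dy": 0,"dz": -0.023,"fingers": -1},{"ax": 0,"ay": 0,"az": 0,"dx": 0,"dy": 0,"dz": -0.029,"fingers": -1},{"ax": 0,"ay": 0,"az": 0,"dx": 0,"dy": 0,"dz": -0.033,"fingers": -1},{"ax": 0,"ay": 0,"az": 0,"dx": 0,"dy": 0,"dz": -0.035,"fingers": -1},{"ax": 0,"ay": 0,"az": 0,"dx": 0,"dy": 0,"dz": -0.036,"fingers": -1},{"ax": 0,"ay": 0,"az": 0,"dx": 0,"dy": 0,"dz": -0.037,"fingers": -1},{"ax": 0,"ay": 0,"az": 0,"dx": 0,"dy": 0,"dz": -0.038,"fingers": -1},{"ax": 0,"ay": 0,"az": 0,"dx": 0,"dy": 0,"dz": -0.038,"fingers": -1}]}}

```text
clock: 31.4
eef_pos: [0.5409, 0.2658, 0.0874]
tcp_rot: [0.0, -0.059, 0.998, 0.0]
wrist_force: [0.4, -0.3, -7.0]
opening: 0.0265
finger_force: 60.6
```

Call:
{"fn": "jog_arm", "kwargs": {"plan": [{"ax": 0,"ay": 0,"az": 0,"dx": 0,"dy": 0,"dz": -0.0005,"fingers": -1},{"ax": 0,"ay": 0,"az": 0,"dx": 0,"dy": 0,"dz": -0.001,"fingers": -1},{"ax": 0,"ay": 0,"az": 0,"dx": 0,"dy": 0,"dz": -0.0015,"fingers": -1},{"ax": 0,"ay": 0,"az": 0,"dx": 0,"dy": 0,"dz": -0.002,"fingers": -1},{"ax": 0,"ay": 0,"az": 0,"dx": 0,"dy": 0,"dz": -0.0025,"fingers": -1},{"ax": 0,"ay": 0,"az": 0,"dx": 0,"dy": 0,"dz": -0.003,"fingers": -1}]}}

```text
clock: 32.0
eef_pos: [0.5408, 0.2658, 0.0843]
tcp_rot: [-0.0, -0.059, 0.998, -0.0]
wrist_force: [0.2, 0.1, -8.0]
opening: 0.0261
finger_force: 60.6
```

Call:
{"fn": "jog_arm", "kwargs": {"plan": [{"ax": 0,"ay": 0,"az": 0,"dx": 0,"dy": 0,"dz": -0.0004,"fingers": -1},{"ax": 0,"ay": 0,"az": 0,"dx": 0,"dy": 0,"dz": -0.0008,"fingers": -1},{"ax": 0,"ay": 0,"az": 0,"dx": 0,"dy": 0,"dz": -0.0012,"fingers": -1},{"ax": 0,"ay": 0,"az": 0,"dx": 0,"dy": 0,"dz": -0.0012,"fingers": -1}]}}

```text
clock: 32.4
eef_pos: [0.5409, 0.2658, 0.0842]
tcp_rot: [-0.0, -0.059, 0.998, -0.0]
wrist_force: [-3.5, -2.5, 0.8]
opening: 0.0267
finger_force: 61.0
```

The wrist load went from -8 N to about 0, so the unit is standing on the tray floor. Releasing and withdrawing upward.

Call:
{"fn": "jog_arm", "kwargs": {"plan": [{"ax": 0,"ay": 0,"az": 0,"dx": 0,"dy": 0,"dz": 0,"fingers": -0.3},{"ax": 0,"ay": 0,"az": 0,"dx": 0,"dy": 0,"dz": 0,"fingers": -0.1},{"ax": 0,"ay": 0,"az": 0,"dx": 0,"dy": 0,"dz": 0,"fingers": 0.2},{"ax": 0,"ay": 0,"az": 0,"dx": 0,"dy": 0,"dz": 0,"fingers": 0.2},{"ax": 0,"ay": 0,"az": 0,"dx": 0,"dy": 0,"dz": 0,"fingers": 0.2},{"ax": 0,"ay": 0,"az": 0,"dx": 0,"dy": 0,"dz": 0.01,"fingers": 0.2},{"ax": 0,"ay": 0,"az": 0,"dx": 0,"dy": 0,"dz": 0.03,"fingers": 0.2},{"ax": 0,"ay": 0,"az": 0,"dx": 0,"dy": 0,"dz": 0.06,"fingers": 0.2},{"ax": 0,"ay": 0,"az": 0,"dx": 0,"dy": 0,"dz": 0.1,"fingers": 0.2},{"ax": 0,"ay": 0,"az": 0,"dx": 0,"dy": 0,"dz": 0.14,"fingers": 0.2},{"ax": 0,"ay": 0,"az": 0,"dx": 0,"dy": 0,"dz": 0.15,"fingers": 0.2},{"ax": 0,"ay": 0,"az": 0,"dx": 0,"dy": 0,"dz": 0.15,"fingers": 0.2}]}}

```text
clock: 33.6
eef_pos: [0.5421, 0.2663, 0.2367]
tcp_rot: [0.003, -0.059, 0.998, 0.001]
wrist_force: [-0.5, -0.8, -0.1]
opening: 0.0511
finger_force: 0.0
```

```bash
python3 - <<'E'
from pin import *
s,y=meas(); print(s["eef_pos"],s["wrist_force"],s["opening"])
p,d,K,R,t=cam("scene"); cv2.imwrite("pics/s4.png",cv2.resize(p[120:300,230:510,::-1],None,fx=2.8,fy=2.8))
p,d,K,R,t=cam("wrist"); W=cloud(d,K,R,t); Z=W[...,2]
near=np.hypot(W[...,0]-.541,W[...,1]-.266)<.048
for lo,hi in((.05,.062),(.088,.096)):
    P=W[near&(Z>lo)&(Z<hi)]; A=np.c_[P[:,:2],np.ones(len(P))]; q=np.linalg.lstsq(A,P[:,2],rcond=None)[0]; print(len(P),np.median(P,0),np.degrees(np.arctan(np.hypot(*q[:2]))))
pins("top")
E
```

```text
[0.5421428  0.26634553 0.2366689 ] [-0.46579348 -0.79538171 -0.07751848] 0.05113215464689529
7336 [0.53514272 0.26402329 0.05646178] 0.08930233848067948
883 [0.54007435 0.26701801 0.09248373] 1.0703962475826556
pin 1 10 [344. 194.] [ 0.5496 -0.0624  0.0927] r 0.0414 ang -108.8
pin 2 12 [391. 197.] [ 0.5456 -0.1824  0.0915] r 0.0427 ang -83.8
hub 1 84 [329. 188.] [ 0.5629 -0.0236  0.0993] r 0.0004 ang -98.0
hub 2 89 [375. 198.] [ 0.5405 -0.1399  0.099 ] r 0.0005 ang 168.2
```

View pics/s4.png

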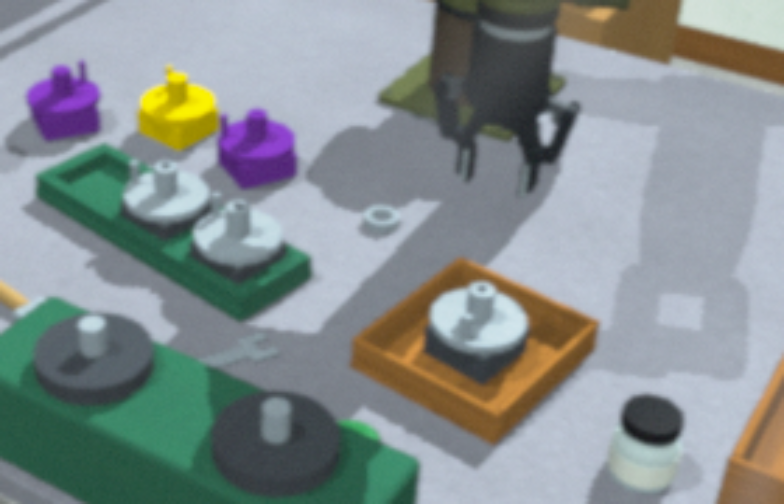

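The unit stands upright in the tray at (478,330), with its plate at z = 56 mm and tilted only 0.1°. The other two are seated in the rack and the gripper is clear. Handing in.

```bash
python3 -c "
from workcell import bot
print(bot.finish_job())"
```

```text
the job is handed in; nothing more can be done
None
```

The job is handed in: each plate was turned about 105–108°, the binding unit (the one nearest the cup, about 6 N drag) stands upright and flat in the tray, and the two free units are still in their nests.

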